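Put the metal finds from the time capsule under dry gas

ROBOT

A 6-joint arm with a two-finger parallel gripper is mounted at the origin on the work surface. World frame = base frame: x ahead of the robot, y to its left, z up, the work surface at z = 0. Lengths are in m, angles in rad, forces in N, time in s.
With the tool pointing down it reaches from about 0.35 to 0.85 m from the base axis. Payload 8.1 kg.
Tool frame: the origin (TCP) lies between the finger pads, 19 mm behind the fingertips; this is the grasp point; z points along the fingers, y is the line along which they close (so a half turn about z gives the same grasp; the last joint's range is limited). The gripper opens to 93 mm and grips with 3 to 60 N. Pads are 15 mm wide; open, the fingers measure 128 mm over their backs; the gripper's body (75 mm by 188 mm) begins 65 mm behind the grasp point.
Start: joints at [1.169, 0.13, 1.488, -0, 1.523, -0.085], TCP at [0.187, 0.57, 0.237] pointing down, gripper open.
Joint ranges: [-2.96, 2.96], [-0.89, 2.26], [0.02, 2.5], [-1.34, 4.48], [0, 2.73], [-2.66, 2.66]. Speed limits (rad/s): [2.39, 2.39, 2.79, 3.14, 3.14, 3.14].

INTERFACE

Orientations are given as [roll, pitch, yaw] about the fixed x, y, z axes, in that order (R = Rz(yaw) Ry(pitch) Rx(roll)).
In Python, from workcell import telemetry, optics, env gives the robot as it stands.
- The arm moves only by the tool jog_arm, never from a script. Its argument "deltas" is a list of rows, each a list of 3 entries, a list of its own where there are three numbers: the shift along the tool's x, y, z each as a share of 0.03 m, from -1 to 1, then the turn, a rotation vector about the tool's x, y, z each as a share of 0.08 rad, from -1 to 1, then the finger opening in mm, from 0 to 93. A call has 1 to 12 rows; each row shifts and turns the commanded pose from where the row before left it, along the tool's axes as they then stand; what a row does not reach is not made up. A row lasts 1/10 s, in which the tool goes at most 50 mm and 8.59 degrees, less where a joint would pass 70% of its speed; a pose out of reach is approached as far as the arm can. A call with a number of a shift or a turn outside -1 to 1 is refused whole. A call with a gripper value outside its range is refused whole. The fingers move at their own pace and stop on an object; "grip_force" is the grip in N (left out, the last holds). Time passes only in rows, so rows that do not move let the fingers close. It gives the time, the measured TCP pose, the force, the opening and the grip force at its end, in the units of the state.
- telemetry.get_obs(): the state, without advancing time (a new reading comes with each control period).
- optics.camera(name): name is "side" or "top"; returns the picture (400x640x3 uint8, blue, green, red); there is no depth.
- optics.camera_params(name): a dict with "fx", "fy", "cx", "cy" (pixels), "D" ([k1, k2, p1, p2, k3] as OpenCV has them; the pictures are not rectified), "extrinsics" (4x4, takes a point from camera to world coordinates). Camera axes: x right, y down, z forward; pixel columns grow to the right and rows downward; lengths in m; the calibration is good to about 2 mm. A picture is of the moment at which its call begins. camera_params takes no time and is no camera call.
- env.job_done(): hands the job in; it is judged then, once.
The state is a dict: "t": time; "joint_positions": joint angles; "joint_velocities": joint speeds; "joint_efforts": joint torques, N m; "eef_pos": TCP position; "orientation": TCP orientation; "ft_force": force on the tool from outside, world axes, zero at the start; "torque": the same for the moment, N m; "gripper_width": finger opening in m; "finger_force": force on a finger pad.
Only numpy, scipy, OpenCV 4.12 (cv2) and the standard library are available. Lean on these libraries where they do the work, as an engineer would, in place of code of your own. Each camera call takes 0.05 s, during which the arm holds its last target. There are 200 camera calls.

TASK

Open the lid of the dry-gas chamber, lay every metal find from the foam pad (plaque, medal, tin, key, whichever are there) flat and side by side on its shelf, none on top of another, and close the lid fully and gently. Then, with the lid shut, turn the gas selector to three dots (flush), press the vent plunger down to its stop and keep it there for two seconds, let it spring up, and turn the selector back to one dot (trickle). Leave the ink bottle, the wooden pen case and the other things on the table where they are.

Things in the scene. Friction and masses are not known exactly. Their poses are not given: they have to be found in the camera images.
- chamber: Dry-gas chamber: fixed metal bench unit, 214 mm deep (x), about 420 wide (y), 75 high; origin at the centre of its underside, x away from the robot, y to the robot's left. Left part: a well for finds, 190 x 260 mm inside, 12 mm walls, under a hinged lid with clear panel. Right part: white control deck, top at 75 mm, selector knob at (30, -145) mm, vent plunger at (-62, -145) mm in this frame.
- shelf (a point): Centre of the well's dark perforated floor shelf, 30 mm above the table and 45 mm below the rim; axes as the chamber's. Shelf usable +-95 mm in x, +-130 mm in y.
- lid (a joint): Lid angle: 0 = shut, growing as the front edge rises; stop at 1.95 rad (leaning back a little past upright). The hinge is stiff: the lid stays at any angle it is left at; about 6 N at the bar moves it. It starts shut or ajar.
- lid_hinge (a point): Midpoint of the lid's hinge line on the far rim of the well, 76 mm above the table; the hinge line runs along the chamber's y.
- lid_bar (a point): Middle of the lid's round black pull bar: 12 mm thick, along the chamber's y, 120 mm long between its end arms, 256 mm from the hinge line (robot's side when shut, on top when open), 81 mm high when shut; 36 mm finger gap between bar and lid edge. Pinched across from above it turns between the fingers, so the gripper can stay pointing down along the arc. Its axes turn with the lid.
- selector (a joint): Gas selector: black skirted pointer knob, four click positions 30 degrees apart, clockwise from above: 0 = off (ring mark), 0.524 = one dot (trickle), 1.047 = two dots, 1.571 = three dots (flush). It springs into the nearest position when let go; about 0.07 N m turns it past a click. Starts at off, one or two dots. Marks lie on the deck beyond the knob, dots in radial rows.
- selector_grip (a point): On the knob's axis, 31 mm above the deck: the height for the TCP. The grip is an upright bar 58 mm long, 14 mm thick, 10 to 38 mm above the deck on a 60 mm skirt. This point's x axis points along the bar to the pointer end (white line), z up; it turns with the knob. In the chamber's frame it points 45 degrees left of +x at off, 45 degrees right of +x at three dots.
- vent (a joint): Vent plunger travel in m: 0 = up, 0.012 = pressed to its stop. Spring: 3 N to start, 9 N at the stop; springs back by itself.
- vent_top (a point): Centre of the top of the vent plunger's black mushroom head (40 mm across), 44 mm above the deck when up; moves down with it.
- pad: Grey foam pad under the finds, fixed, 360 (x) x 260 (y) x 12 mm; origin at the centre of its underside.
- plaque: Metal find: brass plaque, flat plate 84 (x) x 54 (y) x 8 mm; origin at its centre. About 0.25 kg.
- medal: Metal find: bronze medal, flat disc 60 mm across, 9 mm thick; origin at its centre. About 0.2 kg.
- tin: Metal find: flat lidded tin, closed, 80 (x) x 54 (y) x 20 mm; origin at its centre. About 0.14 kg.
- key: Metal find: iron key lying flat, 85 mm long along x, about 11 mm thick; origin midway along the key on the axis of its round 11 mm shank, whose free part runs from x = -10 to +25 mm; ring bow (35 mm) at -x, bit at +x, to -y. About 0.12 kg.
- ink_bottle: Bystander on the far part of the pad: corked glass ink bottle, 46 mm across, 62 mm high, not a metal find; origin under its centre.
- pen_case: Bystander on the far part of the pad: wooden pen case 24 x 95 x 18 mm, not a metal find; origin under its centre.
- tape_roll: Bystander left front of the chamber: roll of tape 92 mm across, 24 mm high; origin under its centre.
- brush_pot: Bystander left of the chamber: white pot 80 mm across, 100 mm high, with brushes and sticks up to 190 mm; origin under its centre.
- swab_jar: Bystander left of the chamber: glass jar 68 mm across, 85 mm high; origin under its centre.
- loupe: Bystander in front of the control deck: black loupe 54 mm across, 32 mm high; origin under its centre.
Mind the look-alikes: they are no part of the job. Leave any red look-alike of the tin alone.

How it is judged:
By the outcome, as a careful person would: the job done as asked, in the order asked, and still so for the second after the job is handed in, with the robot touching nothing.
Of plaque, medal, tin, key only 2 to 4 are there at a start; the rules pass over those that are not, and their reading is None.
At some moment in a run one of plaque, medal, tin, key may be knocked a few centimetres aside while the robot is not near it.
Once in a run the grip may slacken for a moment while it holds something.
It also fails if it takes over 210 s, if anything falls off the work surface, if the arm or the gripper's body presses on something with over 40 N, if the wrist force passes 120 N, or if a joint passes its speed limit or range.

## Working session

There is one attempt and no reset: what is moved stays moved. The work goes in short steps, Python scripts to look and compute and a tool call to move; the robot and the scene stay as the last step left them, time stands still between calls to the robot, and variables do not carry over. Pictures are saved under pics/ and viewed, at most 14 in all, crops included, and the job is handed in when it is done.

Besides the shell and the picture viewer there is one more tool, called after "Call:" as name([rows], argument=value, ...), one row to a line, values as JSON. jog_arm: Moves the arm, as the interface text tells. Its arguments: {"type":"object","properties":{"deltas":{"type":"array"},"grip_force":{"type":"number"}},"required":["deltas"]}

```bash
mkdir -p pics
cat > h.py <<'E'
import numpy as np, cv2
from workcell import telemetry, optics, env
def P(n):
    p=optics.camera_params(n); K=np.array([[p['fx'],0,p['cx']],[0,p['fy'],p['cy']],[0,0,1.]]); return K,np.array(p['D'],float),np.array(p['extrinsics'])
def ray(n,uv):
    K,D,T=P(n); q=cv2.undistortPoints(np.array(uv,float).reshape(-1,1,2),K,D).reshape(-1,2)
    d=np.c_[q,np.ones(len(q))]@T[:3,:3].T; return T[:3,3],d
def plane(n,uv,z):
    o,d=ray(n,uv); return o+d*((z-o[2])/d[:,2])[:,None]
def tri(ua,ub):
    o1,d1=ray('top',ua);o2,d2=ray('side',ub);out=[]
    for a,b in zip(d1,d2):
        s=np.linalg.lstsq(np.c_[a,-b],o2-o1,rcond=None)[0]; p,q=o1+a*s[0],o2+b*s[1]; out.append(np.r_[(p+q)/2,np.linalg.norm(p-q)])
    return np.array(out)
def proj(n,X):
    K,D,T=P(n); Ti=np.linalg.inv(T); return cv2.projectPoints(np.array(X,float).reshape(-1,3),cv2.Rodrigues(Ti[:3,:3])[0],Ti[:3,3],K,D)[0].reshape(-1,2)
E
python3 - <<'E'
from h import *
for n in('top','side'):
    im=optics.camera(n); cv2.imwrite(f'pics/{n}0.png',im); K,D,T=P(n); print(n,K[0,0],T.round(3).tolist())
print({k:np.round(v,3).tolist() for k,v in telemetry.get_obs().items()})
E
```

```text
top 481.63787891693937 [[0.005, -0.997, 0.078, 0.338], [-1.0, -0.005, -0.003, 0.045], [0.003, -0.078, -0.997, 1.791], [0.0, 0.0, 0.0, 1.0]]
side 446.66275957852105 [[0.905, -0.227, 0.36, -0.078], [-0.425, -0.435, 0.794, -1.141], [-0.024, -0.871, -0.491, 0.841], [0.0, 0.0, 0.0, 1.0]]
{'t': 0.1, 'joint_positions': [1.169, 0.131, 1.489, 0.0, 1.523, -0.085], 'joint_velocities': [-0.002, -0.003, -0.002, 0.001, -0.0, -0.001], 'joint_efforts': [0.0, -56.134, -49.309, 0.077, 0.029, -0.0], 'eef_pos': [0.187, 0.57, 0.237], 'orientation': [-3.14, -0.0, 2.825], 'ft_force': [0.021, -0.42, -0.624], 'torque': [0.012, 0.018, -0.037], 'finger_force': 0.0, 'gripper_width': 0.093}
```

View pics/top0.png

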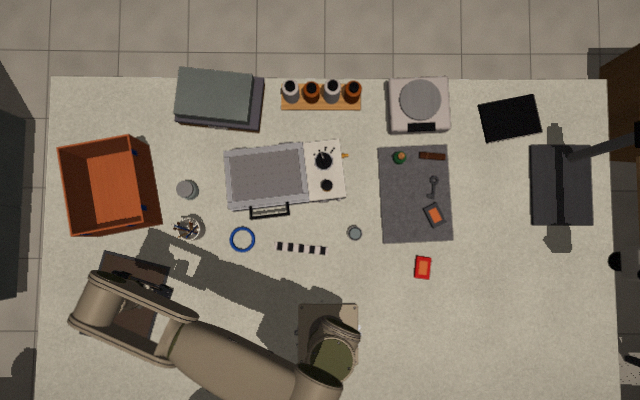

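View pics/side0.png

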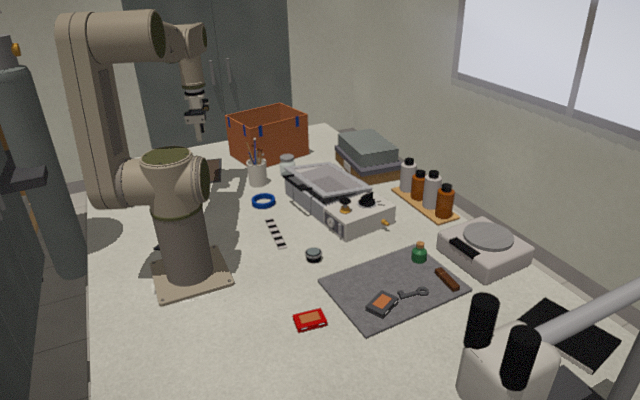

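The top view shows the chamber at about (285,175), lid about shut. The selector is at (323,160), the vent at (327,185) and the pad at (415,193), with the key at (433,187) and the tin at (433,215). The red look-alike is at (423,267), off the pad. The side view agrees. Next I'll enlarge both.

Run:
```python
import cv2,numpy as np
t=cv2.imread('pics/top0.png');s=cv2.imread('pics/side0.png')
a=cv2.resize(t[135:225,218:352],(536,360),interpolation=3)
b=cv2.resize(t[140:250,372:460],(264,330),interpolation=3)
c=cv2.resize(s[150:245,275:405],(390,285),interpolation=3)
d=cv2.resize(s[235:335,315:475],(400,250),interpolation=3)
o=np.zeros((600,800,3),np.uint8);o[:360,:536]=a;o[:330,536:]=b
o[360:600,:390]=c[:240];o[350:600,400:]=d
cv2.imwrite('pics/c1.png',o)
```

```text
(no output)
```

View pics/c1.png

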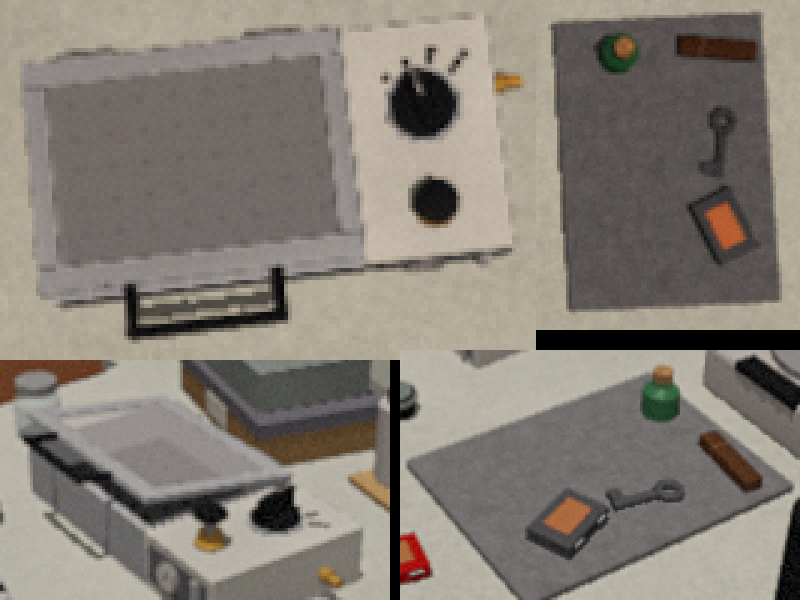

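The lid is ajar. The deck corners are near (339,139) and (346,197). The selector points to one dot, and the only finds on the pad are the key and the tin. Next I'll measure these.

Run:
```python
from h import *
np.set_printoptions(suppress=True,precision=4)
t=cv2.imread('pics/top0.png');s=cv2.imread('pics/side0.png')
def blobs(n,im,m,roi,amin=8):
    x0,y0,x1,y1=roi;mm=np.zeros(m.shape,np.uint8);mm[y0:y1,x0:x1]=m[y0:y1,x0:x1]
    k,l,st,c=cv2.connectedComponentsWithStats(mm.astype(np.uint8))
    for i in range(1,k):
        if st[i,4]>=amin:
            cn=max(cv2.findContours((l==i).astype(np.uint8),0,2)[0],key=cv2.contourArea)
            print(n,'c',c[i],'A',st[i,4],'bb',st[i,:4],cv2.minAreaRect(cn))
g=lambda im:im.max(2)
hsv=lambda im:cv2.cvtColor(im,cv2.COLOR_BGR2HSV)
print('dark top deck');blobs('t',t,g(t)<60,(305,145,345,200))
print('bar top');blobs('t',t,g(t)<60,(240,195,300,225))
print('bar/knob side');blobs('s',s,g(s)<60,(275,165,395,225))
print('key/tin top');blobs('t',t,g(t)<80,(420,170,450,232))
print('orange');H=hsv(t);blobs('t',t,(H[...,0]<18)&(H[...,1]>120)&(H[...,2]>90),(415,195,450,232))
H=hsv(s);blobs('s',s,(H[...,0]<18)&(H[...,1]>120)&(H[...,2]>90),(355,285,400,320))
print('key side');blobs('s',s,g(s)<80,(360,280,435,320))
print('pad');H=hsv(t);blobs('t',t,(g(t)<115)&(H[...,1]<60),(365,130,460,250),500)
deck=np.array([[483,15],[512,247],[365,265],[343,30]])/4+[218,135]
print('deck',plane('top',deck,.075))
```

```text
dark top deck
t c [323.2798 160.7047] A 193 bb [316 153  16  16] ((323.5, 160.5), (15.0, 15.0), 90.0)
t c [326.2967 184.6264] A 91 bb [321 180  11  11] ((326.5000305175781, 184.5000457763672), (9.899494171142578, 9.899495124816895), 45.0)
bar top
t c [269.5385 213.    ] A 156 bb [249 202  41  18] ((269.0487976074219, 210.43902587890625), (13.030921936035156, 39.534488677978516), 83.6598129272461)
bar/knob side
s c [319.664  192.7527] A 372 bb [283 174  73  31] ((316.7972106933594, 191.3039093017578), (74.13065338134766, 18.81380844116211), 16.782644271850586)
s c [367.0314 200.0189] A 159 bb [359 192  16  15] ((366.0294189453125, 199.88233947753906), (13.232759475708008, 15.076668739318848), 77.47119140625)
key/tin top
t c [432.436  186.3605] A 172 bb [426 175  13  25] ((432.21649169921875, 186.7734832763672), (9.731978416442871, 24.156160354614258), 10.007980346679688)
t c [432.9183 214.4942] A 257 bb [422 201  25  28] ((433.50006103515625, 214.50003051757812), (24.59674835205078, 16.54690170288086), 63.43495178222656)
orange
t c [434.6308 214.6846] A 130 bb [428 207  14  16] ((434.
[... 258 characters left out ...]
 293.2624] A 141 bb [397 288  32  12] ((412.57806396484375, 292.98748779296875), (8.215506553649902, 30.768651962280273), 80.90972137451172)
s c [381.5486 306.6113] A 319 bb [365 291  34  28] ((381.75006103515625, 304.7500305175781), (20.50609588623047, 31.11269760131836), 45.0)
s c [416.7407 314.5556] A 27 bb [406 310  22  10] ((416.5684814453125, 314.6506652832031), (1.1586482524871826, 22.841922760009766), 65.55604553222656)
pad
t c [413.8478 195.0109] A 6248 bb [377 145  76  99] ((414.4724426269531, 193.53103637695312), (96.48028564453125, 70.87747955322266), 86.633544921875)
deck [[ 0.706  -0.0341  0.075 ]
 [ 0.496  -0.0604  0.075 ]
 [ 0.4791  0.0709  0.075 ]
 [ 0.6916  0.0921  0.075 ]]
```

Run:
```python
from h import *
np.set_printoptions(suppress=True,precision=4)
print('tin top',tri([[434.63,214.68]],[[381.8,301]]))
print('key',tri([[432.44,186.36]],[[413.05,293.26]]))
print('knob@.1,vent@.117',plane('top',[[323.3,160.7]],.09),plane('top',[[326.3,184.6]],.117))
print('pad',plane('top',cv2.boxPoints(((414.5,193.5),(96.5,70.9),86.6)),.012))
box=cv2.boxPoints(((433.5,214.5),(24.6,16.55),63.4));print('tin',plane('top',box,.03))
box=cv2.boxPoints(((432.2,186.8),(9.7,24.2),10));print('key',plane('top',box,.018))
s=cv2.imread('pics/side0.png');cv2.imwrite('pics/c2.png',cv2.resize(s[160:235,278:378],(800,600),interpolation=cv2.INTER_CUBIC))
c,sn=np.cos(.122),np.sin(.122);o=np.array([.5754,.1611])
W=lambda x,y,z:[o[0]+c*x-sn*y,o[1]+sn*x+c*y,z]
for th in np.arange(0,.7,.1):
    q=[proj('side',W(.107-.256*np.cos(th),.068+e,.076+.256*np.sin(th)))[0] for e in(.06,0,-.06)]
    print(th.round(2),np.array(q).round(1).tolist(),proj('top',W(.107-.256*np.cos(th),.068,.076+.256*np.sin(th)))[0])
```

```text
tin top [[ 0.435  -0.3864  0.0315  0.002 ]]
key [[ 0.5402 -0.3833  0.0146  0.0039]]
knob@.1,vent@.117 [[0.6233 0.0216 0.09  ]] [[0.5344 0.0111 0.117 ]]
pad [[ 0.6874 -0.1772  0.012 ]
 [ 0.7045 -0.4413  0.012 ]
 [ 0.3458 -0.4568  0.012 ]
 [ 0.3288 -0.1967  0.012 ]]
tin [[ 0.4631 -0.3363  0.03  ]
 [ 0.4907 -0.3908  0.03  ]
 [ 0.4102 -0.4298  0.03  ]
 [ 0.3829 -0.3755  0.03  ]]
key [[ 0.4986 -0.3567  0.018 ]
 [ 0.5874 -0.3733  0.018 ]
 [ 0.5813 -0.4086  0.018 ]
 [ 0.4926 -0.3919  0.018 ]]
0.0 [[283.9, 187.2], [291.7, 193.4], [299.9, 200.0]] [269.945  217.7889]
0.1 [[283.8, 181.0], [291.6, 187.1], [299.8, 193.5]] [269.2073 217.0804]
0.2 [[284.3, 174.6], [292.1, 180.5], [300.5, 186.8]] [268.3744 215.6232]
0.3 [[285.4, 168.1], [293.3, 173.9], [301.7, 180.0]] [267.4513 213.3997]
0.4 [[287.1, 161.5], [295.1, 167.1], [303.6, 173.1]] [266.4447 210.4017]
0.5 [[289.4, 155.0], [297.5, 160.5], [306.1, 166.3]] [265.3631 206.6319]
0.6 [[292.3, 148.6], [300.5, 153.9], [309.2, 159.5]] [264.217  202.1054]
```

View pics/c2.png

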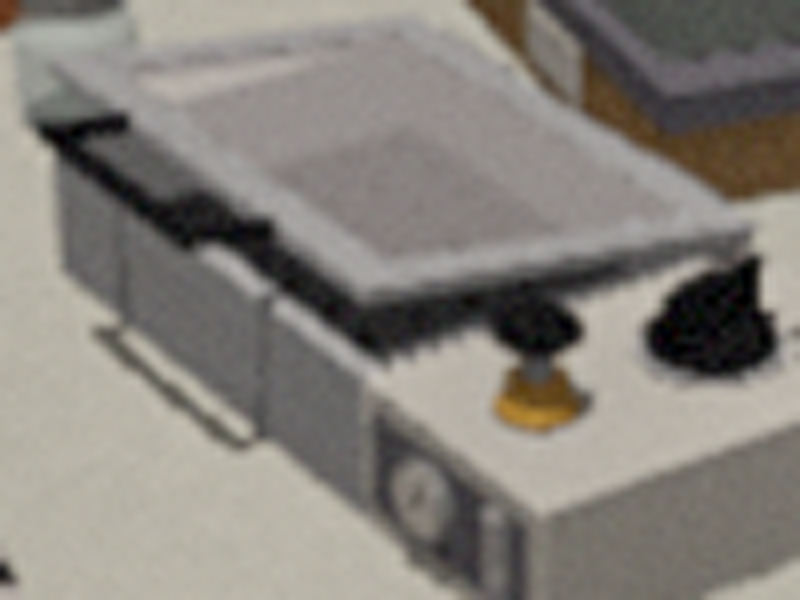

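```bash
cat >> h.py <<'E'
C,S=np.cos(.122),np.sin(.122);O=np.array([.5754,.1611])
def W(x,y,z): return np.array([O[0]+C*x-S*y,O[1]+S*x+C*y,z])
from scipy.spatial.transform import Rotation as Ro
def rows(p,yaw,op,way=None,step=.025):
    """rows (tool shares) from the measured pose to p (via 'way' list), tool down; yaw spread evenly"""
    o=telemetry.get_obs();a=np.array(o['eef_pos'],float);R=Ro.from_euler('xyz',o['orientation'])
    pts=[a]+[np.array(q,float) for q in (way or [])]+[np.array(p,float)]
    path=[]
    for u,v in zip(pts[:-1],pts[1:]):
        n=max(1,int(np.ceil(np.abs(np.linalg.norm(v-u))/step))); path+=[u+(v-u)*k/n for k in range(1,n+1)]
    G=Ro.from_euler('xyz',[np.pi,0,yaw]); rv=(R.inv()*G).as_rotvec()
    n=max(len(path),int(np.ceil(np.linalg.norm(rv)/.075))); path+= [path[-1]]*(n-len(path))
    out=[];q=a.copy();Q=R
    for k in range(n):
        d=np.round(Q.inv().apply(path[k]-q)/.03,2); w=np.round(((Q.inv()*R*Ro.from_rotvec(rv*(k+1)/n)).as_rotvec())/.08,2)
        q=q+Q.apply(d*.03); Q=Q*Ro.from_rotvec(w*.08); out.append([d.tolist(),w.tolist(),op])
    print('t',round(float(o['t']),2),'n',n,'end',q.round(4),Q.as_euler('xyz').round(3))
    for k in range(0,n,12): print(str(out[k:k+12]).replace(' ',''))
def st():
    o=telemetry.get_obs();print({k:np.round(o[k],4).tolist() for k in('t','eef_pos','orientation','ft_force','gripper_width','finger_force')})
E
python3 - <<'E'
from h import *
rows([.4227,.2109,.19],1.693,30,way=[[.3,.4,.25]],step=.03)
E
```

```text
t 0.1 n 16 end [0.4227 0.2108 0.1899] [3.141 0.    1.693]
[[[-0.76,-0.6,-0.06],[-0.0,0.0,0.88],30],[[-0.81,-0.54,-0.07],[-0.0,0.0,0.89],30],[[-0.84,-0.49,-0.06],[-0.0,0.0,0.88],30],[[-0.87,-0.43,-0.06],[-0.0,0.0,0.89],30],[[-0.91,-0.36,-0.07],[-0.01,0.0,0.88],30],[[-0.92,-0.3,-0.06],[0.0,0.0,0.89],30],[[-0.94,-0.23,-0.06],[0.0,0.0,0.88],30],[[-0.93,-0.17,0.25],[0.0,0.0,0.88],30],[[-0.93,-0.1,0.25],[0.0,0.01,0.89],30],[[-0.94,-0.04,0.25],[-0.0,-0.0,0.88],30],[[-0.94,0.02,0.25],[-0.0,-0.0,0.89],30],[[-0.93,0.1,0.25],[-0.0,-0.0,0.88],30]]
[[[-0.93,0.16,0.25],[-0.0,-0.0,0.89],30],[[-0.91,0.22,0.25],[-0.01,-0.0,0.88],30],[[-0.9,0.29,0.25],[0.0,-0.0,0.88],30],[[0.0,-0.0,-0.0],[0.0,0.0,0.89],30]]
```

Call:
jog_arm([
  [[-0.76,-0.6,-0.06],[0,0,0.88],30],
  [[-0.81,-0.54,-0.07],[0,0,0.89],30],
  [[-0.84,-0.49,-0.06],[0,0,0.88],30],
  [[-0.87,-0.43,-0.06],[0,0,0.89],30],
  [[-0.91,-0.36,-0.07],[0,0,0.88],30],
  [[-0.92,-0.3,-0.06],[0,0,0.89],30],
  [[-0.94,-0.23,-0.06],[0,0,0.88],30],
  [[-0.93,-0.17,0.25],[0,0,0.88],30],
  [[-0.93,-0.1,0.25],[0,0,0.89],30],
  [[-0.94,-0.04,0.25],[0,0,0.88],30],
  [[-0.94,0.02,0.25],[0,0,0.89],30],
  [[-0.93,0.1,0.25],[0,0,0.88],30],
])

```text
t: 1.3
eef_pos: [0.3771, 0.2812, 0.2124]
orientation: [-3.141, 0.0, 1.973]
ft_force: [0.0, -0.1, -0.1]
gripper_width: 0.03
finger_force: 0.0
```

Call:
jog_arm([
  [[-0.93,0.16,0.25],[0,0,0.89],30],
  [[-0.91,0.22,0.25],[0,0,0.88],30],
  [[-0.9,0.29,0.25],[0,0,0.88],30],
  [[0,0,0],[0,0,0.89],30],
  [[0,0,0],[0,0,0],30],
])

```text
t: 1.8
eef_pos: [0.4229, 0.2103, 0.1899]
orientation: [-3.14, 0.0, 1.69]
ft_force: [-0.4, -0.3, 0.1]
gripper_width: 0.0298
finger_force: 0.0
```

Run:
```python
from h import *
st()
t=optics.camera('top');s=optics.camera('side')
st()
o=np.zeros((600,800,3),np.uint8);o[:,:400]=cv2.resize(s[135:235,265:332],(400,600),interpolation=2);o[:,400:]=cv2.resize(t[150:240,235:295],(400,600),interpolation=2)
cv2.imwrite('pics/c3.png',o)
```

```text
{'t': 1.8, 'eef_pos': [0.4229, 0.2103, 0.1899], 'orientation': [-3.1402, 0.0003, 1.6898], 'ft_force': [-0.4087, -0.2632, 0.0682], 'gripper_width': 0.0298, 'finger_force': 0.0}
{'t': 1.9, 'eef_pos': [0.4228, 0.2113, 0.1905], 'orientation': [-3.1413, -0.0001, 1.6949], 'ft_force': [-0.8917, -0.2991, 0.707], 'gripper_width': 0.0299, 'finger_force': 0.0}
```

View pics/c3.png

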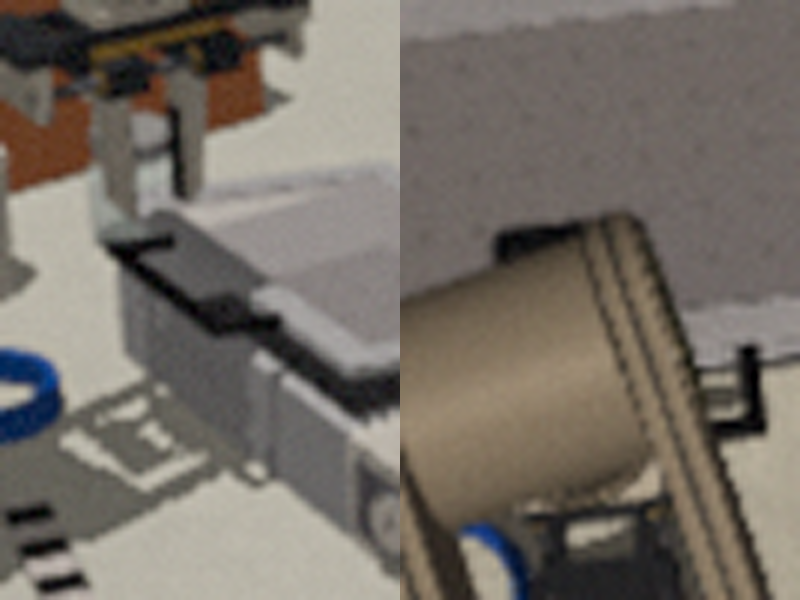

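The side crop shows the open fingers straight above the bar, which runs from (125,245) to (220,325), with the lid ajar behind it. I'll lower onto it.

Call:
jog_arm([
  [[0,0,0.6],[0,0,0],30],
  [[0,0,0.6],[0,0,0],30],
  [[0,0,0.6],[0,0,0],30],
  [[0,0,0.5],[0,0,0],30],
  [[0,0,0],[0,0,0],30],
])

```text
t: 2.4
eef_pos: [0.421, 0.2112, 0.1195]
orientation: [-3.138, 0.001, 1.696]
ft_force: [0.2, 0.1, -0.1]
gripper_width: 0.0299
finger_force: 0.0
```

Call:
jog_arm([
  [[0,0,0],[0,0,0],0],
  [[0,0,0],[0,0,0],0],
  [[0,0,0],[0,0,0],0],
  [[0,0,0],[0,0,0],0],
  [[0,0,0],[0,0,0],0],
], grip_force=15)

```text
t: 2.9
eef_pos: [0.4226, 0.2115, 0.1221]
orientation: [-3.141, -0.001, 1.693]
ft_force: [-5.3, 1.1, 2.4]
gripper_width: 0.0114
finger_force: 15.0
```

Run:
```python
import numpy as np
f=np.linspace(.165,1.80,25);d=.256/.03*np.c_[-np.diff(np.cos(f)),-np.diff(np.sin(f))]
r=np.round(np.diff(np.vstack([[0,0],np.round(np.cumsum(d,0),2)]),axis=0),2);print([[[0,a,b],[0,0,0],0] for a,b in r.tolist()])
```

```text
[[[0, 0.11, -0.57], [0, 0, 0], 0], [[0, 0.16, -0.56], [0, 0, 0], 0], [[0, 0.19, -0.55], [0, 0, 0], 0], [[0, 0.23, -0.53], [0, 0, 0], 0], [[0, 0.26, -0.52], [0, 0, 0], 0], [[0, 0.3, -0.5], [0, 0, 0], 0], [[0, 0.33, -0.48], [0, 0, 0], 0], [[0, 0.37, -0.45], [0, 0, 0], 0], [[0, 0.39, -0.43], [0, 0, 0], 0], [[0, 0.42, -0.4], [0, 0, 0], 0], [[0, 0.45, -0.37], [0, 0, 0], 0], [[0, 0.47, -0.34], [0, 0, 0], 0], [[0, 0.5, -0.3], [0, 0, 0], 0], [[0, 0.51, -0.27], [0, 0, 0], 0], [[0, 0.53, -0.24], [0, 0, 0], 0], [[0, 0.55, -0.2], [0, 0, 0], 0], [[0, 0.56, -0.16], [0, 0, 0], 0], [[0, 0.56, -0.12], [0, 0, 0], 0], [[0, 0.58, -0.09], [0, 0, 0], 0], [[0, 0.58, -0.04], [0, 0, 0], 0], [[0, 0.58, -0.01], [0, 0, 0], 0], [[0, 0.58, 0.04], [0, 0, 0], 0], [[0, 0.58, 0.07], [0, 0, 0], 0], [[0, 0.57, 0.11], [0, 0, 0], 0]]
```

Call:
jog_arm([
  [[0,0.11,-0.57],[0,0,0],0],
  [[0,0.16,-0.56],[0,0,0],0],
  [[0,0.19,-0.55],[0,0,0],0],
  [[0,0.23,-0.53],[0,0,0],0],
])

```text
t: 3.3
eef_pos: [0.442, 0.2138, 0.1875]
orientation: [-3.138, -0.0, 1.693]
ft_force: [-4.5, 1.9, -5.7]
gripper_width: 0.0113
finger_force: 15.0
```

Call:
jog_arm([
  [[0,0.26,-0.52],[0,0,0],0],
  [[0,0.3,-0.5],[0,0,0],0],
  [[0,0.33,-0.48],[0,0,0],0],
  [[0,0.37,-0.45],[0,0,0],0],
  [[0,0.39,-0.43],[0,0,0],0],
])

```text
t: 3.8
eef_pos: [0.4898, 0.2199, 0.26]
orientation: [-3.134, -0.0, 1.694]
ft_force: [-19.2, -1.6, 9.8]
gripper_width: 0.0111
finger_force: 15.0
```

Call:
jog_arm([
  [[0,-0.07,-0.06],[0,0,0],0],
  [[0,0,0],[0,0,0],0],
])

```text
t: 4.0
eef_pos: [0.4914, 0.22, 0.2622]
orientation: [3.139, -0.001, 1.693]
ft_force: [0.0, 3.0, 2.6]
gripper_width: 0.0113
finger_force: 15.0
```

Call:
jog_arm([
  [[0,0.41,-0.42],[0,0,0],0],
  [[0,0.43,-0.38],[0,0,0],0],
  [[0,0.46,-0.35],[0,0,0],0],
])

```text
t: 4.3
eef_pos: [0.5281, 0.2246, 0.2945]
orientation: [-3.138, -0.0, 1.694]
ft_force: [-3.7, 2.7, -4.3]
gripper_width: 0.0113
finger_force: 15.0
```

Forces are small; continuing.

Call:
jog_arm([
  [[0,0.5,-0.31],[0,0,0],0],
  [[0,0.51,-0.27],[0,0,0],0],
  [[0,0.53,-0.24],[0,0,0],0],
  [[0,0.55,-0.2],[0,0,0],0],
  [[0,0.56,-0.16],[0,0,0],0],
])

```text
t: 4.8
eef_pos: [0.6072, 0.2339, 0.3426]
orientation: [3.135, -0.001, 1.693]
ft_force: [-25.4, -7.3, 62.3]
gripper_width: 0.0281
finger_force: 33.5
```

Call:
jog_arm([
  [[0,0.56,-0.12],[0,0,0],0],
  [[0,0.58,-0.09],[0,0,0],0],
  [[0,0.58,-0.04],[0,0,0],0],
  [[0,0.58,-0.01],[0,0,0],0],
  [[0,0.58,0.04],[0,0,0],0],
  [[0,0.58,0.07],[0,0,0],0],
  [[0,0.4,0.07],[0,0,0],0],
  [[0,0,0],[0,0,0],0],
])

```text
t: 5.6
eef_pos: [0.73, 0.2491, 0.3502]
orientation: [3.109, -0.004, 1.692]
ft_force: [13.8, 3.4, 45.8]
gripper_width: 0.0003
finger_force: 23.4
```

Call:
jog_arm([
  [[0,0,-0.4],[0,0,0],0],
  [[0,0,-0.5],[0,0,0],0],
  [[0,0,-0.5],[0,0,0],0],
  [[0,-0.5,-0.5],[0,0,0],0],
  [[0,0,0],[0,0,0],0],
])

```text
t: 6.1
eef_pos: [0.7082, 0.2462, 0.3938]
orientation: [3.137, -0.0, 1.693]
ft_force: [0.1, 0.9, 1.3]
gripper_width: 0.0004
finger_force: 0.0
```

Run:
```python
from h import *
st()
t=optics.camera('top');s=optics.camera('side')
cv2.imwrite('pics/t4.png',t);cv2.imwrite('pics/s4.png',s)
o=np.zeros((600,800,3),np.uint8);o[:,:400]=cv2.resize(s[60:240,270:390],(400,600),interpolation=2);o[:,400:]=cv2.resize(t[100:240,215:355],(400,400),interpolation=2)[:600] if 0 else cv2.copyMakeBorder(cv2.resize(t[100:240,215:355],(400,400),interpolation=2),0,200,0,0,0)
cv2.imwrite('pics/c4.png',o)
```

```text
{'t': 6.1, 'eef_pos': [0.7082, 0.2462, 0.3938], 'orientation': [3.1369, -0.0004, 1.6929], 'ft_force': [0.0757, 0.9046, 1.2606], 'gripper_width': 0.0004, 'finger_force': 0.0}
```

View pics/c4.png

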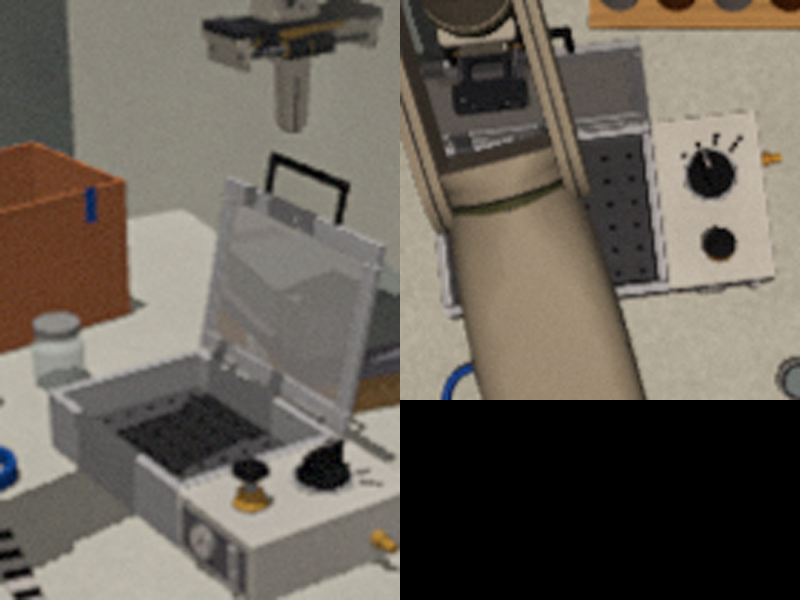

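Lid open at about 1.8 rad, bar clear of the gripper at (310,180) in the crop; the shelf is empty. On to the tin, remeasured in these two pictures.

```bash
cat > m.py <<'E'
from h import *
np.set_printoptions(suppress=True,precision=4)
def big(im,m,roi):
    x0,y0,x1,y1=roi;mm=np.zeros(m.shape,np.uint8);mm[y0:y1,x0:x1]=m[y0:y1,x0:x1]
    k,l,s,c=cv2.connectedComponentsWithStats(mm)
    if k<2: return None,None
    i=1+s[1:,4].argmax();cn=max(cv2.findContours((l==i).astype(np.uint8),0,2)[0],key=cv2.contourArea);return c[i],cv2.minAreaRect(cn)
def finds(t,s):
    r=[]
    for im,roi in((t,(380,160,452,240)),(s,(335,275,445,320))):
        H=cv2.cvtColor(im,cv2.COLOR_BGR2HSV); r.append(big(im,(H[...,0]<18)&(H[...,1]>120)&(H[...,2]>90),roi))
    if r[0][0] is not None:
        B=plane('top',cv2.boxPoints(r[0][1]),.032); e=[B[1]-B[0],B[2]-B[1]]; e=max(e,key=np.linalg.norm)
        print('label top',r[0][0],'yaw',np.arctan2(e[1],e[0])%np.pi,plane('top',[r[0][0]],.032), 'tri',tri([r[0][0]],[r[1][0]]) if r[1][0] is not None else '')
def key(t,roi=(420,170,450,201)):
    c,b=big(t,t.max(2)<80,roi); B=plane('top',cv2.boxPoints(b),.018);e=max([B[1]-B[0],B[2]-B[1]],key=np.linalg.norm)
    print('key px',c,'box mid',B.mean(0),'yaw',np.arctan2(e[1],e[0])%np.pi)
E
python3 - <<'E'
from m import *
t=cv2.imread('pics/t4.png');s=cv2.imread('pics/s4.png');finds(t,s);key(t)
rows([.435,-.386,.13],.45,75,way=[[.62,.05,.36]],step=.03)
E
```

```text
label top [434.6641 214.7891] yaw 0.4512844791808286 [[ 0.4355 -0.3869  0.032 ]] tri [[ 0.4348 -0.3865  0.0317  0.0017]]
key px [432.3933 186.4438] box mid [ 0.5404 -0.3828  0.018 ] yaw 2.956621488554233
t 6.2 n 26 end [ 0.435  -0.3858  0.13  ] [-3.141 -0.     0.45 ]
[[[-0.77,-0.47,0.13],[0.0,-0.0,0.6],75],[[-0.78,-0.42,0.13],[0.0,-0.0,0.59],75],[[-0.81,-0.39,0.12],[0.0,-0.0,0.6],75],[[-0.83,-0.36,0.13],[0.0,-0.0,0.6],75],[[-0.84,-0.31,0.13],[0.0,-0.0,0.6],75],[[-0.85,-0.27,0.13],[0.0,-0.0,0.59],75],[[-0.87,-0.23,0.12],[0.0,-0.0,0.6],75],[[-0.87,-0.19,0.13],[0.0,-0.0,0.6],75],[[-0.87,-0.12,0.43],[0.0,-0.0,0.6],75],[[-0.87,-0.08,0.42],[0.01,-0.0,0.59],75],[[-0.88,-0.04,0.43],[-0.0,-0.0,0.6],75],[[-0.88,0.0,0.42],[-0.0,-0.01,0.6],75]]
[[[-0.87,0.04,0.43],[-0.0,0.0,0.6],75],[[-0.88,0.09,0.43],[-0.0,0.0,0.59],75],[[-0.86,0.13,0.42],[-0.0,0.0,0.6],75],[[-0.87,0.17,0.43],[-0.0,0.0,0.6],75],[[-0.85,0.21,0.42],[-0.0,0.0,0.6],75],[[-0.84,0.25,0.43],[0.0,0.0,0.59],75],[[-0.83,0.28,0.43],[0.0,0.0,0.6],75],[[-0.81,0.33,0.42],[0.0,0.0,0.6],75],[[-0.79,0.37,0.43],[0.0,0.0,0.6],75],[[-0.78,0.41,0.42],[0.0,0.0,0.59],75],[[-0.76,0.44,0.43],[0.0,0.0,0.6],75],[[-0.74,0.48,0.43],[0.0,0.0,0.6],75]]
[[[-0.71,0.51,0.42],[0.01,-0.0,0.6],75],[[-0.68,0.54,0.43],[-0.0,-0.0,0.59],75]]
```

Call:
jog_arm([
  [[-0.77,-0.47,0.13],[0,0,0.6],75],
  [[-0.78,-0.42,0.13],[0,0,0.59],75],
  [[-0.81,-0.39,0.12],[0,0,0.6],75],
  [[-0.83,-0.36,0.13],[0,0,0.6],75],
  [[-0.84,-0.31,0.13],[0,0,0.6],75],
  [[-0.85,-0.27,0.13],[0,0,0.59],75],
  [[-0.87,-0.23,0.12],[0,0,0.6],75],
  [[-0.87,-0.19,0.13],[0,0,0.6],75],
  [[-0.87,-0.12,0.43],[0,0,0.6],75],
  [[-0.87,-0.08,0.42],[0,0,0.59],75],
  [[-0.88,-0.04,0.43],[0,0,0.6],75],
  [[-0.88,0,0.42],[0,0,0.6],75],
])

```text
t: 7.4
eef_pos: [0.5778, -0.048, 0.3067]
orientation: [-3.14, 0.001, 1.117]
ft_force: [0.0, -0.5, 0.3]
gripper_width: 0.0753
finger_force: 0.0
```

Call:
jog_arm([
  [[-0.87,0.04,0.43],[0,0,0.6],75],
  [[-0.88,0.09,0.43],[0,0,0.59],75],
  [[-0.86,0.13,0.42],[0,0,0.6],75],
  [[-0.87,0.17,0.43],[0,0,0.6],75],
  [[-0.85,0.21,0.42],[0,0,0.6],75],
  [[-0.84,0.25,0.43],[0,0,0.59],75],
  [[-0.83,0.28,0.43],[0,0,0.6],75],
  [[-0.81,0.33,0.42],[0,0,0.6],75],
  [[-0.79,0.37,0.43],[0,0,0.6],75],
  [[-0.78,0.41,0.42],[0,0,0.59],75],
  [[-0.76,0.44,0.43],[0,0,0.6],75],
  [[-0.74,0.48,0.43],[0,0,0.6],75],
])

```text
t: 8.6
eef_pos: [0.454, -0.3383, 0.1532]
orientation: [-3.14, 0.001, 0.544]
ft_force: [-0.0, -0.7, -0.1]
gripper_width: 0.0749
finger_force: 0.0
```

Call:
jog_arm([
  [[-0.71,0.51,0.42],[0,0,0.6],75],
  [[-0.68,0.54,0.43],[0,0,0.59],75],
  [[0,0,0],[0,0,0],75],
])

```text
t: 8.9
eef_pos: [0.4318, -0.3869, 0.126]
orientation: [-3.137, 0.003, 0.446]
ft_force: [-0.6, 0.9, 0.1]
gripper_width: 0.0749
finger_force: 0.0
```

Run:
```python
from m import *
t=optics.camera('top');s=optics.camera('side');cv2.imwrite('pics/t5.png',t);cv2.imwrite('pics/s5.png',s)
st();H=cv2.cvtColor(s,cv2.COLOR_BGR2HSV);print(big(s,(H[...,0]<18)&(H[...,1]>120)&(H[...,2]>90),(335,275,445,320)))
cv2.imwrite('pics/c5.png',np.hstack([cv2.resize(s[210:330,300:460],(400,300),interpolation=2),cv2.resize(t[100:220,215:375],(400,300),interpolation=2)]))
```

```text
{'t': 9.0, 'eef_pos': [0.4339, -0.3853, 0.1282], 'orientation': [-3.139, 0.0006, 0.4498], 'ft_force': [0.907, -0.7274, -0.2834], 'gripper_width': 0.075, 'finger_force': 0.0}
(array([381.7075, 301.1088]), ((381.9999694824219, 301.0), (9.899496078491211, 16.970565795898438), 45.0))
```

View pics/c5.png

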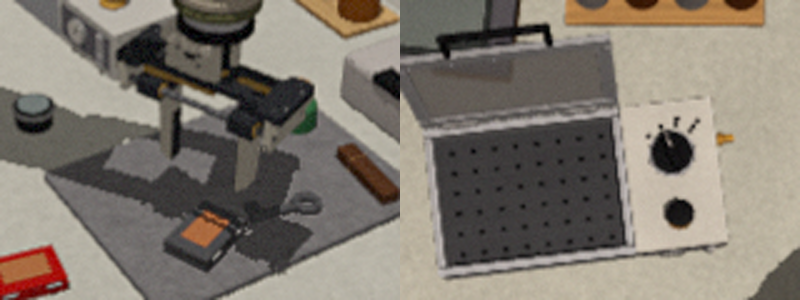

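The tin is unmoved: its label sits at (381.7,301.1) in the side view, below the open fingers. The top view shows the empty perforated shelf and the lid bar at (495,38) in the crop. Descend and grip.

Call:
jog_arm([
  [[0.03,-0.03,0.8],[0,0,0],75],
  [[0,0,0.8],[0,0,0],75],
  [[0,0,0.8],[0,0,0],75],
  [[0,0,0.5],[0,0,0],75],
  [[0,0,0.23],[0,0,0],75],
  [[0,0,0],[0,0,0],75],
])

```text
t: 9.6
eef_pos: [0.4351, -0.3837, 0.0353]
orientation: [-3.14, 0.0, 0.451]
ft_force: [-0.6, -0.7, 0.2]
gripper_width: 0.0751
finger_force: 0.0
```

Call:
jog_arm([
  [[0,0,0],[0,0,0],40],
  [[0,0,0],[0,0,0],40],
  [[0,0,0],[0,0,0],40],
  [[0,0,0],[0,0,0],40],
  [[0,0,0],[0,0,0],40],
], grip_force=25)

```text
t: 10.1
eef_pos: [0.4359, -0.3854, 0.0372]
orientation: [3.139, -0.001, 0.45]
ft_force: [0.6, -0.2, 5.6]
gripper_width: 0.0536
finger_force: 25.0
```

Call:
jog_arm([
  [[0,0,-0.6],[0,0,0],40],
  [[0,0,-1],[0,0,0],40],
  [[0,0,-1],[0,0,0],40],
  [[0,0,-1],[0,0,0],40],
  [[0,0,-1],[0,0,0],40],
  [[0,0,-1],[0,0,0],40],
  [[0,0,0],[0,0,0],40],
])

```text
t: 10.8
eef_pos: [0.4368, -0.3863, 0.209]
orientation: [3.134, -0.002, 0.45]
ft_force: [0.5, -0.8, -0.3]
gripper_width: 0.0537
finger_force: 25.0
```

Run:
```python
from h import *
st();rows(W(0,.03,.12),.122,40,way=[W(0,-.05,.20)],step=.029)
```

```text
{'t': 10.8, 'eef_pos': [0.4368, -0.3863, 0.209], 'orientation': [3.1342, -0.0024, 0.4503], 'ft_force': [0.5187, -0.7556, -0.2787], 'gripper_width': 0.0537, 'finger_force': 24.9945}
t 10.8 n 22 end [0.5716 0.1907 0.1201] [-3.141  0.     0.122]
[[[0.64,-0.71,0.01],[0.0,-0.0,0.19],40],[[0.63,-0.73,0.02],[0.01,-0.0,0.18],40],[[0.62,-0.73,0.01],[0.0,-0.01,0.19],40],[[0.61,-0.74,0.01],[0.01,0.0,0.19],40],[[0.6,-0.75,0.02],[-0.0,-0.0,0.18],40],[[0.59,-0.76,0.01],[0.0,-0.0,0.19],40],[[0.58,-0.77,0.01],[0.01,-0.0,0.19],40],[[0.56,-0.77,0.02],[0.0,-0.01,0.18],40],[[0.55,-0.79,0.01],[0.01,0.0,0.19],40],[[0.55,-0.79,0.02],[-0.0,-0.0,0.19],40],[[0.52,-0.8,0.01],[0.0,-0.0,0.18],40],[[0.52,-0.81,0.02],[0.01,-0.0,0.19],40]]
[[[0.51,-0.82,0.01],[0.0,-0.01,0.19],40],[[0.49,-0.82,0.02],[0.0,0.0,0.18],40],[[0.48,-0.83,0.01],[0.01,-0.0,0.19],40],[[0.47,-0.84,0.02],[0.0,-0.0,0.18],40],[[0.45,-0.85,0.01],[0.01,-0.0,0.19],40],[[0.45,-0.85,0.02],[0.0,-0.01,0.19],40],[[0.04,-0.66,0.66],[0.0,0.0,0.18],40],[[0.03,-0.67,0.67],[0.01,-0.0,0.19],40],[[0.02,-0.67,0.67],[0.0,-0.0,0.19],40],[[0.0,-0.66,0.66],[0.01,-0.01,0.18],40]]
```

Call:
jog_arm([
  [[0.64,-0.71,0.01],[0,0,0.19],40],
  [[0.63,-0.73,0.02],[0,0,0.18],40],
  [[0.62,-0.73,0.01],[0,0,0.19],40],
  [[0.61,-0.74,0.01],[0,0,0.19],40],
  [[0.6,-0.75,0.02],[0,0,0.18],40],
  [[0.59,-0.76,0.01],[0,0,0.19],40],
  [[0.58,-0.77,0.01],[0,0,0.19],40],
  [[0.56,-0.77,0.02],[0,0,0.18],40],
  [[0.55,-0.79,0.01],[0,0,0.19],40],
  [[0.55,-0.79,0.02],[0,0,0.19],40],
  [[0.52,-0.8,0.01],[0,0,0.18],40],
  [[0.52,-0.81,0.02],[0,0,0.19],40],
])

```text
t: 12.0
eef_pos: [0.5308, -0.0514, 0.197]
orientation: [-3.141, 0.002, 0.271]
ft_force: [-0.3, -0.3, -1.7]
gripper_width: 0.0536
finger_force: 25.0
```

Call:
jog_arm([
  [[0.51,-0.82,0.01],[0,0,0.19],40],
  [[0.49,-0.82,0.02],[0,0,0.18],40],
  [[0.48,-0.83,0.01],[0,0,0.19],40],
  [[0.47,-0.84,0.02],[0,0,0.18],40],
  [[0.45,-0.85,0.01],[0,0,0.19],40],
  [[0.45,-0.85,0.02],[0,0,0.19],40],
  [[0.04,-0.66,0.66],[0,0,0.18],40],
  [[0.03,-0.67,0.67],[0,0,0.19],40],
  [[0.02,-0.67,0.67],[0,0,0.19],40],
  [[0,-0.66,0.66],[0,0,0.18],40],
  [[0,0,0],[0,0,0],40],
])

```text
t: 13.1
eef_pos: [0.5659, 0.1939, 0.1107]
orientation: [3.141, 0.008, 0.124]
ft_force: [-0.2, 0.2, -1.2]
gripper_width: 0.0537
finger_force: 25.0
```

Run:
```python
from m import *
t=optics.camera('top');s=optics.camera('side');cv2.imwrite('pics/t6.png',t)
st();finds(t,s);key(t)
cv2.imwrite('pics/c6.png',cv2.resize(s[120:240,270:430],(800,600),interpolation=2))
```

```text
{'t': 13.2, 'eef_pos': [0.5686, 0.1924, 0.1146], 'orientation': [3.1409, 0.0031, 0.1238], 'ft_force': [-0.2885, 0.3964, -1.6897], 'gripper_width': 0.0538, 'finger_force': 24.9944}
key px [432.3464 186.5307] box mid [ 0.5398 -0.3824  0.018 ] yaw 2.946102143069729
```

View pics/c6.png

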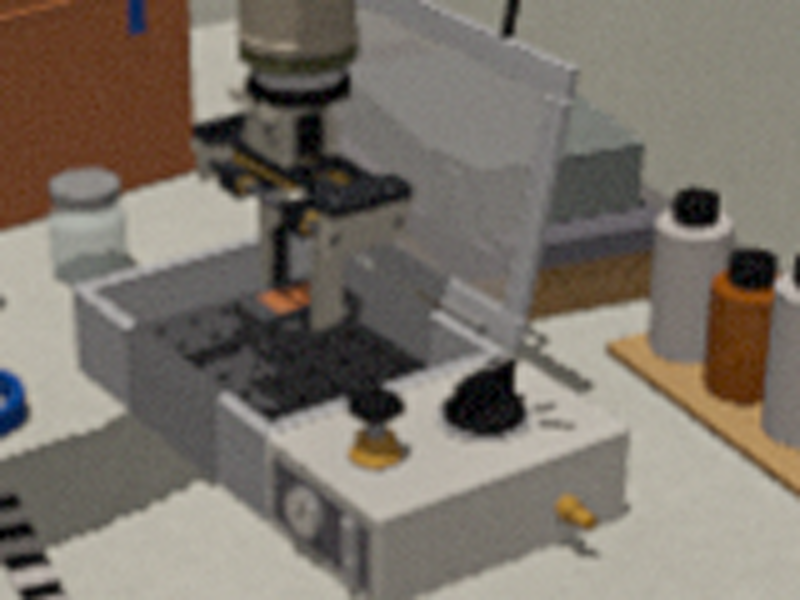

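The tin is held level at (290,300) in the crop, inside the well outline and clear of the walls. I'll lower it.

Call:
jog_arm([
  [[0.05,0,0.6],[0,0,0],40],
  [[0,0,0.6],[0,0,0],40],
  [[0,0,0.4],[0,0,0],40],
  [[0,0,0.2],[0,0,0],40],
  [[0,0,0.1],[0,0,0],40],
  [[0,0,0],[0,0,0],40],
  [[0,0,0],[0,0,0],40],
])

```text
t: 13.9
eef_pos: [0.5719, 0.1928, 0.0601]
orientation: [-3.141, -0.001, 0.122]
ft_force: [0.6, -0.3, -1.6]
gripper_width: 0.0531
finger_force: 25.0
```

Call:
jog_arm([
  [[0,0,0.08],[0,0,0],40],
  [[0,0,0.05],[0,0,0],40],
  [[0,0,0],[0,0,0],40],
])

```text
t: 14.2
eef_pos: [0.5713, 0.1929, 0.0553]
orientation: [-3.142, -0.0, 0.123]
ft_force: [-0.1, 0.2, -1.0]
gripper_width: 0.0537
finger_force: 25.0
```

Call:
jog_arm([
  [[0,0,0.05],[0,0,0],40],
  [[0,0,0.03],[0,0,0],40],
  [[0,0,0],[0,0,0],40],
])

```text
t: 14.5
eef_pos: [0.5718, 0.193, 0.0551]
orientation: [3.142, -0.001, 0.123]
ft_force: [-8.3, -1.8, 15.3]
gripper_width: 0.0537
finger_force: 25.0
```

Contact at z≈0.055. I'll release and lift.

Call:
jog_arm([
  [[0,0,-0.05],[0,0,0],62],
  [[0,0,0],[0,0,0],68],
  [[0,0,0],[0,0,0],68],
  [[0,0,-0.4],[0,0,0],68],
  [[0,0,-0.8],[0,0,0],68],
  [[0,0,-1],[0,0,0],68],
  [[0,0,-1],[0,0,0],68],
  [[0,0,-1],[0,0,0],68],
  [[0,0,-1],[0,0,0],68],
  [[0,0,0],[0,0,0],40],
])

```text
t: 15.5
eef_pos: [0.5741, 0.1935, 0.2172]
orientation: [-3.14, -0.009, 0.122]
ft_force: [-0.3, -0.5, 0.2]
gripper_width: 0.0638
finger_force: 0.0
```

Run:
```python
from m import *
st();t=optics.camera('top');s=optics.camera('side');key(t)
# key in side
c,b=big(s,s.max(2)<80,(398,284,435,304));print(c)
rows([.534,-.383,.12],2.95-np.pi,40,way=[[.54,.1,.22],[.53,-.25,.2]],step=.03)
cv2.imwrite('pics/s7.png',s);cv2.imwrite('pics/t7.png',t)
```

```text
{'t': 15.5, 'eef_pos': [0.5741, 0.1935, 0.2172], 'orientation': [-3.1405, -0.0094, 0.1224], 'ft_force': [-0.266, -0.4672, 0.1717], 'gripper_width': 0.0638, 'finger_force': 0.0}
key px [432.4167 186.5111] box mid [ 0.5398 -0.3824  0.018 ] yaw 2.946102143069729
[413.1409 293.2349]
t 15.6 n 22 end [ 0.5341 -0.383   0.1199] [ 3.141 -0.    -0.191]
[[[-0.36,0.74,-0.07],[-0.0,-0.0,0.18],40],[[-0.35,0.74,-0.07],[-0.0,-0.0,0.18],40],[[-0.33,0.74,-0.07],[-0.0,-0.0,0.18],40],[[-0.33,0.75,-0.06],[-0.0,-0.01,0.17],40],[[-0.09,0.97,0.05],[-0.0,0.0,0.18],40],[[-0.08,0.97,0.06],[-0.0,0.0,0.18],40],[[-0.06,0.97,0.05],[-0.0,0.0,0.18],40],[[-0.05,0.97,0.06],[-0.0,-0.0,0.18],40],[[-0.04,0.98,0.05],[-0.0,-0.0,0.18],40],[[-0.02,0.97,0.06],[-0.0,-0.0,0.17],40],[[-0.01,0.97,0.05],[-0.0,-0.0,0.18],40],[[0.01,0.97,0.06],[-0.0,-0.01,0.18],40]]
[[[0.02,0.98,0.05],[-0.01,0.0,0.18],40],[[0.03,0.97,0.06],[0.0,0.0,0.18],40],[[0.05,0.97,0.05],[0.0,-0.0,0.18],40],[[0.06,0.97,0.06],[0.0,-0.0,0.17],40],[[0.1,0.73,0.44],[0.0,-0.0,0.18],40],[[0.11,0.73,0.45],[0.0,-0.0,0.18],40],[[0.12,0.73,0.44],[0.0,-0.01,0.18],40],[[0.13,0.73,0.45],[0.0,0.0,0.18],40],[[0.14,0.73,0.44],[0.0,0.0,0.18],40],[[0.16,0.72,0.45],[0.0,-0.0,0.17],40]]
```

Call:
jog_arm([
  [[-0.36,0.74,-0.07],[0,0,0.18],40],
  [[-0.35,0.74,-0.07],[0,0,0.18],40],
  [[-0.33,0.74,-0.07],[0,0,0.18],40],
  [[-0.33,0.75,-0.06],[0,0,0.17],40],
  [[-0.09,0.97,0.05],[0,0,0.18],40],
  [[-0.08,0.97,0.06],[0,0,0.18],40],
  [[-0.06,0.97,0.05],[0,0,0.18],40],
  [[-0.05,0.97,0.06],[0,0,0.18],40],
  [[-0.04,0.98,0.05],[0,0,0.18],40],
  [[-0.02,0.97,0.06],[0,0,0.17],40],
  [[-0.01,0.97,0.05],[0,0,0.18],40],
  [[0.01,0.97,0.06],[0,0,0.18],40],
])

```text
t: 16.8
eef_pos: [0.5316, -0.1342, 0.2034]
orientation: [-3.141, 0.003, -0.049]
ft_force: [-0.3, -0.3, 0.6]
gripper_width: 0.0401
finger_force: 0.0
```

Call:
jog_arm([
  [[0.02,0.98,0.05],[0,0,0.18],40],
  [[0.03,0.97,0.06],[0,0,0.18],40],
  [[0.05,0.97,0.05],[0,0,0.18],40],
  [[0.06,0.97,0.06],[0,0,0.17],40],
  [[0.1,0.73,0.44],[0,0,0.18],40],
  [[0.11,0.73,0.45],[0,0,0.18],40],
  [[0.12,0.73,0.44],[0,0,0.18],40],
  [[0.13,0.73,0.45],[0,0,0.18],40],
  [[0.14,0.73,0.44],[0,0,0.18],40],
  [[0.16,0.72,0.45],[0,0,0.17],40],
  [[0,0,0],[0,0,0],40],
  [[0,0,0],[0,0,0],40],
])

```text
t: 18.0
eef_pos: [0.5322, -0.3824, 0.1165]
orientation: [-3.139, 0.003, -0.192]
ft_force: [-0.3, 0.1, 0.3]
gripper_width: 0.0402
finger_force: 0.0
```

Run:
```python
from m import *
st();t=optics.camera('top');s=optics.camera('side');cv2.imwrite('pics/t8.png',t);cv2.imwrite('pics/s8.png',s)
print(big(s,s.max(2)<80,(398,284,435,304))[0])
H=cv2.cvtColor(t,cv2.COLOR_BGR2HSV);c,b=big(t,(H[...,0]<18)&(H[...,1]>110)&(H[...,2]>80),(222,150,305,212));print(c,b)
cv2.imwrite('pics/c8.png',np.hstack([cv2.resize(s[230:320,350:470],(400,300),interpolation=2),cv2.resize(t[90:225,215:395],(400,300),interpolation=2)]))
o=telemetry.get_obs();rows([.534,-.383,.12],2.95-np.pi,40)
```

```text
{'t': 18.0, 'eef_pos': [0.5322, -0.3824, 0.1165], 'orientation': [-3.1394, 0.0033, -0.1919], 'ft_force': [-0.3238, 0.0984, 0.3012], 'gripper_width': 0.0402, 'finger_force': 0.0}
[419.3565 292.5048]
[275.5379 176.7652] ((275.5, 177.0), (14.0, 9.0), 90.0)
t 18.1 n 1 end [ 0.5341 -0.3831  0.1201] [ 3.141 -0.    -0.191]
[[[0.03,0.02,-0.06],[-0.01,0.01,0.01],40]]
```

View pics/c8.png

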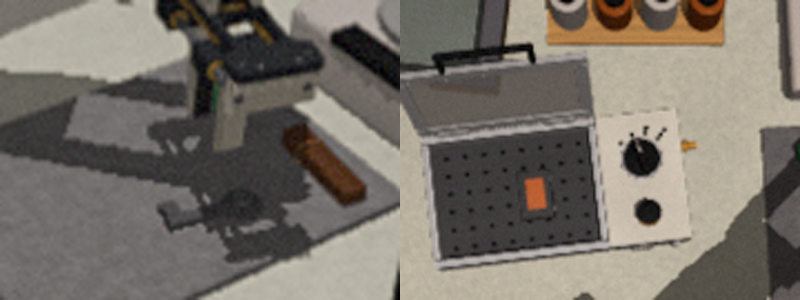

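The tin lies flat on the shelf, label at (275.5,177). The key is in the gripper's shadow at its old place, bit near (402,294) in the side view. Descend to it.

Call:
jog_arm([
  [[0,0,0.8],[0,0,0],40],
  [[0,0,0.8],[0,0,0],40],
  [[0,0,0.7],[0,0,0],40],
  [[0,0,0.4],[0,0,0],40],
  [[0,0,0.15],[0,0,0],40],
  [[0,0,0],[0,0,0],40],
])

```text
t: 18.7
eef_pos: [0.5336, -0.3828, 0.0333]
orientation: [-3.141, 0.0, -0.191]
ft_force: [0.4, 0.3, -0.4]
gripper_width: 0.0399
finger_force: 0.0
```

Call:
jog_arm([
  [[0,0,0],[0,0,0],3],
  [[0,0,0],[0,0,0],3],
  [[0,0,0],[0,0,0],3],
  [[0,0,0],[0,0,0],3],
  [[0,0,0],[0,0,0],3],
], grip_force=30)

```text
t: 19.2
eef_pos: [0.5337, -0.3836, 0.0338]
orientation: [3.141, -0.001, -0.191]
ft_force: [-0.3, 0.3, 2.9]
gripper_width: 0.0101
finger_force: 30.0
```

Call:
jog_arm([
  [[0,0,-0.3],[0,0,0],3],
  [[0,0,-0.6],[0,0,0],3],
  [[0,0,-0.9],[0,0,0],3],
  [[0,0,-1],[0,0,0],3],
  [[0,0,-1],[0,0,0],3],
  [[0,0,-1],[0,0,0],3],
  [[0,0,-1],[0,0,0],3],
  [[0,0,0],[0,0,0],3],
])

```text
t: 20.0
eef_pos: [0.5358, -0.385, 0.2151]
orientation: [3.137, -0.009, -0.191]
ft_force: [0.9, -0.5, -0.1]
gripper_width: 0.0101
finger_force: 30.0
```

Run:
```python
from h import *
st();s=optics.camera('side');cv2.imwrite('pics/c9.png',cv2.resize(s[200:320,340:480],(560,480),interpolation=2))
rows(W(0,.135,.12),.122,3,way=[W(0,-.05,.21),W(0,.08,.17)],step=.03)
```

```text
{'t': 20.0, 'eef_pos': [0.5358, -0.385, 0.2151], 'orientation': [3.1365, -0.0093, -0.1911], 'ft_force': [0.8932, -0.4594, -0.1323], 'gripper_width': 0.0101, 'finger_force': 29.9982}
t 20.05 n 25 end [0.5589 0.295  0.1201] [3.141 0.    0.122]
[[[-0.1,-0.97,-0.0],[0.0,-0.0,-0.16],3],[[-0.08,-0.97,-0.0],[0.0,-0.01,-0.15],3],[[-0.07,-0.98,-0.0],[0.01,0.0,-0.16],3],[[-0.06,-0.97,0.0],[-0.0,-0.0,-0.16],3],[[-0.04,-0.98,0.0],[0.0,-0.0,-0.15],3],[[-0.04,-0.97,0.0],[0.0,-0.01,-0.16],3],[[-0.02,-0.98,0.0],[0.0,0.0,-0.16],3],[[-0.01,-0.98,0.0],[0.01,-0.0,-0.15],3],[[0.0,-0.97,0.0],[-0.0,-0.0,-0.16],3],[[0.02,-0.98,0.01],[0.0,-0.01,-0.16],3],[[0.03,-0.98,-0.0],[0.0,-0.0,-0.15],3],[[0.04,-0.97,-0.0],[0.01,-0.0,-0.16],3]]
[[[0.05,-0.98,0.0],[-0.0,-0.01,-0.16],3],[[0.06,-0.97,0.0],[-0.0,0.0,-0.15],3],[[0.08,-0.97,0.0],[0.0,-0.0,-0.16],3],[[0.08,-0.98,0.01],[0.0,-0.0,-0.16],3],[[0.11,-0.97,-0.0],[0.01,-0.01,-0.15],3],[[-0.09,-0.86,0.26],[-0.0,0.0,-0.16],3],[[-0.08,-0.86,0.27],[0.0,-0.0,-0.15],3],[[-0.06,-0.87,0.27],[0.0,-0.01,-0.16],3],[[-0.06,-0.86,0.26],[0.0,0.0,-0.16],3],[[-0.04,-0.87,0.27],[0.01,-0.0,-0.15],3],[[-0.03,-0.61,0.55],[-0.0,-0.0,-0.16],3],[[-0.01,-0.61,0.56],[0.0,-0.01,-0.16],3]]
[[[-0.01,-0.61,0.55],[0.0,0.0,-0.15],3]]
```

View pics/c9.png

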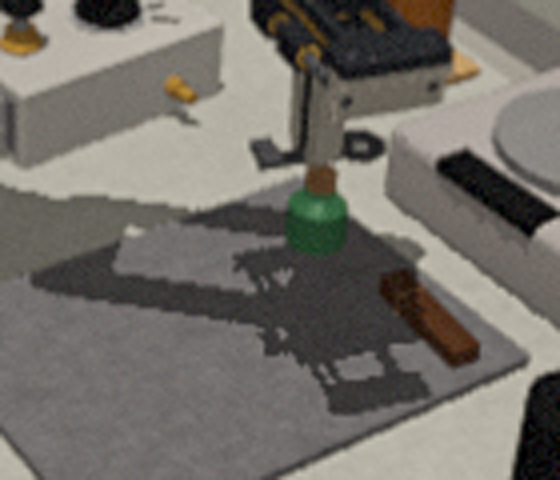

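The key is held level by the shank; bit at (262,152), bow at (365,145) in the crop. I'll carry it to the shelf.

Call:
jog_arm([
  [[-0.1,-0.97,0],[0,0,-0.16],3],
  [[-0.08,-0.97,0],[0,0,-0.15],3],
  [[-0.07,-0.98,0],[0,0,-0.16],3],
  [[-0.06,-0.97,0],[0,0,-0.16],3],
  [[-0.04,-0.98,0],[0,0,-0.15],3],
  [[-0.04,-0.97,0],[0,0,-0.16],3],
  [[-0.02,-0.98,0],[0,0,-0.16],3],
  [[-0.01,-0.98,0],[0,0,-0.15],3],
  [[0,-0.97,0],[0,0,-0.16],3],
  [[0.02,-0.98,0.01],[0,0,-0.16],3],
  [[0.03,-0.98,0],[0,0,-0.15],3],
  [[0.04,-0.97,0],[0,0,-0.16],3],
])

```text
t: 21.25
eef_pos: [0.5654, -0.0318, 0.2054]
orientation: [-3.141, 0.002, -0.04]
ft_force: [0.3, -0.3, -0.9]
gripper_width: 0.0103
finger_force: 30.0
```

Call:
jog_arm([
  [[0.05,-0.98,0],[0,0,-0.16],3],
  [[0.06,-0.97,0],[0,0,-0.15],3],
  [[0.08,-0.97,0],[0,0,-0.16],3],
  [[0.08,-0.98,0.01],[0,0,-0.16],3],
  [[0.11,-0.97,0],[0,0,-0.15],3],
  [[-0.09,-0.86,0.26],[0,0,-0.16],3],
  [[-0.08,-0.86,0.27],[0,0,-0.15],3],
  [[-0.06,-0.87,0.27],[0,0,-0.16],3],
  [[-0.06,-0.86,0.26],[0,0,-0.16],3],
  [[-0.04,-0.87,0.27],[0,0,-0.15],3],
  [[-0.03,-0.61,0.55],[0,0,-0.16],3],
  [[-0.01,-0.61,0.56],[0,0,-0.16],3],
])

```text
t: 22.45
eef_pos: [0.559, 0.2788, 0.1315]
orientation: [3.141, 0.001, 0.111]
ft_force: [-1.2, -0.8, -1.2]
gripper_width: 0.0099
finger_force: 30.0
```

Call:
jog_arm([
  [[-0.01,-0.61,0.55],[0,0,-0.15],3],
  [[0,0,0],[0,0,0],3],
  [[0,0,0],[0,0,0],3],
  [[0,0,0],[0,0,0],3],
])

```text
t: 22.85
eef_pos: [0.5578, 0.2956, 0.117]
orientation: [3.141, -0.0, 0.121]
ft_force: [0.3, -0.0, -1.0]
gripper_width: 0.01
finger_force: 30.0
```

Call:
jog_arm([
  [[0,0,0.6],[0,0,0],3],
  [[0,0,0.6],[0,0,0],3],
  [[0,0,0.5],[0,0,0],3],
  [[0,0,0.2],[0,0,0],3],
  [[0,0,0.1],[0,0,0],3],
  [[0,0,0],[0,0,0],3],
  [[0,0,0],[0,0,0],3],
])

```text
t: 23.55
eef_pos: [0.5581, 0.2964, 0.0578]
orientation: [-3.141, -0.001, 0.122]
ft_force: [0.2, -0.0, -2.6]
gripper_width: 0.01
finger_force: 30.0
```

Call:
jog_arm([
  [[0,0,0.06],[0,0,0],3],
  [[0,0,0.04],[0,0,0],3],
  [[0,0,0],[0,0,0],3],
])

```text
t: 23.85
eef_pos: [0.5574, 0.2963, 0.0538]
orientation: [3.142, -0.0, 0.122]
ft_force: [-0.1, 0.2, -2.2]
gripper_width: 0.0099
finger_force: 30.0
```

Call:
jog_arm([
  [[0,0,0.04],[0,0,0],3],
  [[0,0,0.03],[0,0,0],3],
  [[0,0,0],[0,0,0],3],
])

```text
t: 24.15
eef_pos: [0.5574, 0.2962, 0.0518]
orientation: [-3.142, -0.0, 0.122]
ft_force: [0.3, -0.2, -0.3]
gripper_width: 0.01
finger_force: 30.0
```

Call:
jog_arm([
  [[0,0,0.01],[0,0,0],34],
  [[0,0,0],[0,0,0],34],
  [[0,0,0],[0,0,0],34],
  [[0,0,-0.3],[0,0,0],34],
  [[0,0,-0.8],[0,0,0],34],
  [[0,0,-1],[0,0,0],34],
  [[0,0,-1],[0,0,0],34],
  [[0,0,-1],[0,0,0],34],
  [[0,0,-1],[0,0,0],34],
])

```text
t: 25.05
eef_pos: [0.5574, 0.2962, 0.2066]
orientation: [-3.141, -0.001, 0.122]
ft_force: [0.5, -0.5, 0.7]
gripper_width: 0.0337
finger_force: 0.0
```

Call:
jog_arm([
  [[-0.9,0,-0.7],[0,0,0],34],
  [[-0.9,0,-0.7],[0,0,0],34],
  [[-0.9,0,-0.7],[0,0,0],34],
  [[-0.9,0,-0.7],[0,0,0],34],
  [[-0.9,0,-0.7],[0,0,0],34],
  [[-0.9,0,-0.7],[0,0,0],34],
  [[0,0,0],[0,0,0],34],
])

```text
t: 25.75
eef_pos: [0.3956, 0.2772, 0.3356]
orientation: [-3.139, -0.007, 0.123]
ft_force: [1.7, 0.4, 1.4]
gripper_width: 0.034
finger_force: 0.0
```

Run:
```python
from m import *
st();t=optics.camera('top');s=optics.camera('side');cv2.imwrite('pics/t10.png',t);cv2.imwrite('pics/s10.png',s)
o=np.zeros((600,800,3),np.uint8);o[:,:400]=cv2.resize(s[85:235,280:380],(400,600),interpolation=2);o[:400,400:]=cv2.resize(t[95:225,220:350],(400,400),interpolation=2)
cv2.imwrite('pics/c10.png',o)
```

```text
{'t': 25.75, 'eef_pos': [0.3956, 0.2772, 0.3356], 'orientation': [-3.1385, -0.0067, 0.1229], 'ft_force': [1.705, 0.3704, 1.3577], 'gripper_width': 0.034, 'finger_force': 0.0}
```

View pics/c10.png

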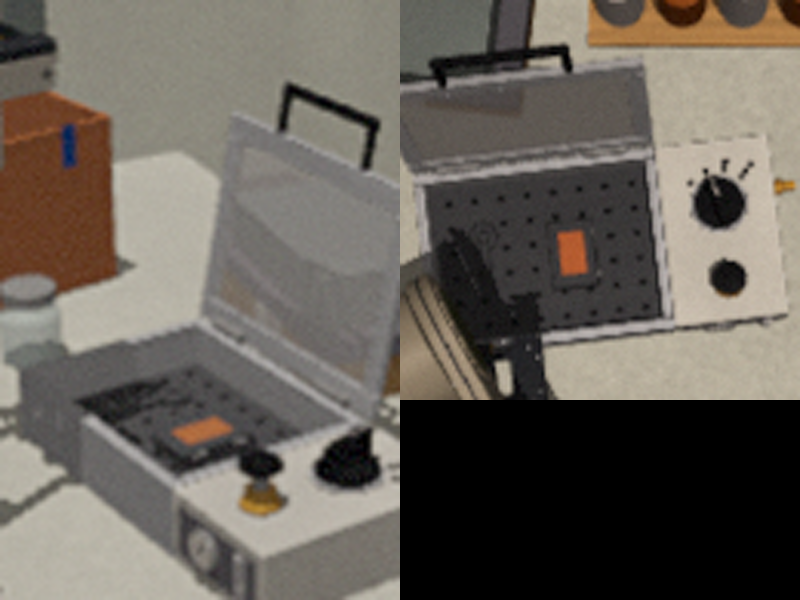

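Key (bow at (487,235)) and tin (572,255) lie apart on the shelf. The lid bar's middle is at (252.5,113.5) in the top view and (363,111.5) in the side view.

Run:
```python
from m import *
print(tri([[252.3,113.7]],[[363.1,111.7]]))
def ends(u,v): return (u,v)
print(tri([[220+35/3.077,95+64/3.077],[220+167/3.077,95+51/3.077]],[[280+290/4,85+90/4],[280+376/4,85+126/4]]))
for f in (1.7,1.75,1.8,1.85,1.9,1.97): 
    p=W(.107-.256*np.cos(f),.068,.076+.256*np.sin(f));print(f,p,proj('top',p),proj('side',p))
```

```text
[[0.7304 0.2446 0.3243 0.0022]]
[[0.7226 0.3095 0.324  0.0003]
 [0.737  0.177  0.3247 0.0011]]
1.7 [0.7061 0.2456 0.3299] [[251.7677 120.6931]] [[356.9216 111.2161]]
1.75 [0.7186 0.2472 0.3279] [[251.4122 116.8379]] [[359.6904 111.1065]]
1.8 [0.7311 0.2487 0.3253] [[251.0893 113.087 ]] [[362.4078 111.1685]]
1.85 [0.7434 0.2502 0.3221] [[250.8    109.4537]] [[365.0668 111.3996]]
1.9 [0.7555 0.2517 0.3183] [[250.5452 105.9504]] [[367.6605 111.797 ]]
1.97 [0.7721 0.2537 0.3119] [[250.2474 101.2864]] [[371.1694 112.626 ]]
```

Run:
```python
from m import *
rows([.7305,.2465,.385],1.693,34,way=[[.45,.27,.40],[.70,.25,.40]],step=.028)
f=np.linspace(1.80,.05,31);d=.256/.03*np.c_[-np.diff(np.cos(f)),-np.diff(np.sin(f))]
r=np.round(np.diff(np.vstack([[0,0],np.round(np.cumsum(d,0),2)]),axis=0),2);print(str([[[0,a,b],[0,0,0],0] for a,b in r.tolist()]).replace(' ',''))
q=[W(.107-.256*np.cos(a),.068,.0775+.256*np.sin(a)).round(3).tolist() for a in f];print(q[::6])
```

```text
t 25.85 n 21 end [0.7306 0.2464 0.385 ] [-3.142  0.     1.693]
[[[0.43,0.11,-0.57],[0.0,-0.0,-0.94],34],[[0.43,0.14,-0.57],[0.0,-0.0,-0.93],34],[[0.41,0.18,-0.56],[0.0,-0.01,-0.94],34],[[0.4,0.2,-0.57],[0.0,0.0,-0.93],34],[[0.82,0.45,0.0],[0.0,0.0,-0.94],34],[[0.78,0.5,0.0],[0.01,-0.0,-0.93],34],[[0.73,0.56,0.0],[-0.0,-0.0,-0.94],34],[[0.7,0.62,0.01],[-0.0,-0.0,-0.93],34],[[0.65,0.67,-0.0],[-0.0,-0.01,-0.94],34],[[0.59,0.71,-0.0],[-0.0,0.0,-0.93],34],[[0.54,0.76,-0.0],[-0.0,-0.0,-0.94],34],[[0.48,0.79,-0.0],[0.0,-0.0,-0.93],34]]
[[[0.43,0.83,0.0],[0.0,-0.0,-0.94],34],[[0.18,0.48,0.25],[0.0,-0.01,-0.93],34],[[0.14,0.49,0.25],[0.0,0.0,-0.94],34],[[0.0,-0.0,0.0],[0.0,0.0,-0.93],34],[[0.0,-0.0,0.0],[0.01,-0.0,-0.94],34],[[0.0,-0.0,0.0],[-0.0,-0.0,-0.93],34],[[0.0,-0.0,0.0],[-0.0,-0.0,-0.94],34],[[0.0,-0.0,0.0],[-0.0,-0.01,-0.93],34],[[0.0,-0.0,0.0],[-0.0,0.0,-0.94],34]]
[[[0,-0.49,-0.1],[0,0,0],0],[[0,-0.49,-0.07],[0,0,0],0],[[0,-0.5,-0.04],[0,0,0],0],[[0,-0.49,-0.01],[0,0,0],0],[[0,-0.5,0.01],[0,0,0],0],[[0,-0.5,0.05],[0,0,0],0],[[0,-0.49,0.07],[0,0,0],0],[[0,-0.49,0.11],[0,0,0],0],[[0,-0.48,0.13],[0,0,0],0],[[0,-0.47,0.16],[0,0,0],0],[[0,-0.46,0.18],[0,0,0],0],[[0,-0.45,0.22],[0,0,0],0],[[0,-0.44,0.23],[0,0,0],0],[[0,-0.42,0.27],[0,0,0],0],[[0,-0.4,0.29],[0,0,0],0],[[0,-0.39,0.31],[0,0,0],0],[[0,-0.37,0.33],[0,0,0],0],[[0,-0.35,0.35],[0,0,0],0],[[0,-0.33,0.38],[0,0,0],0],[[0,-0.31,0.39],[0,0,0],0],[[0,-0.28,0.41],[0,0,0],0],[[0,-0.26,0.42],[0,0,0],0],[[0,-0.23,0.44],[0,0,0],0],[[0,-0.21,0.46],[0,0,0],0],[[0,-0.18,0.46],[0,0,0],0],[[0,-0.15,0.47],[0,0,0],0],[[0,-0.13,0.49],[0,0,0],0],[[0,-0.09,0.48],[0,0,0],0],[[0,-0.07,0.5],[0,0,0],0],[[0,-0.04,0.49],[0,0,0],0]]
[[0.731, 0.249, 0.327], [0.643, 0.238, 0.332], [0.558, 0.227, 0.306], [0.487, 0.219, 0.252], [0.439, 0.213, 0.177], [0.42, 0.211, 0.09]]
```

Call:
jog_arm([
  [[0.43,0.11,-0.57],[0,0,-0.94],34],
  [[0.43,0.14,-0.57],[0,0,-0.93],34],
  [[0.41,0.18,-0.56],[0,0,-0.94],34],
  [[0.4,0.2,-0.57],[0,0,-0.93],34],
  [[0.82,0.45,0],[0,0,-0.94],34],
  [[0.78,0.5,0],[0,0,-0.93],34],
  [[0.73,0.56,0],[0,0,-0.94],34],
  [[0.7,0.62,0.01],[0,0,-0.93],34],
  [[0.65,0.67,0],[0,0,-0.94],34],
  [[0.59,0.71,0],[0,0,-0.93],34],
  [[0.54,0.76,0],[0,0,-0.94],34],
  [[0.48,0.79,0],[0,0,-0.93],34],
])

```text
t: 27.05
eef_pos: [0.6739, 0.251, 0.3955]
orientation: [-3.14, 0.002, 1.022]
ft_force: [-0.7, 0.4, 0.4]
gripper_width: 0.0335
finger_force: 0.0
```

Call:
jog_arm([
  [[0.43,0.83,0],[0,0,-0.94],34],
  [[0.18,0.48,0],[0,0,-0.93],34],
  [[0.14,0.49,0],[0,0,-0.94],34],
  [[0,0,0],[0,0,-0.93],34],
  [[0,0,0],[0,0,-0.94],34],
  [[0,0,0],[0,0,-0.93],34],
  [[0,0,0],[0,0,-0.94],34],
  [[0,0,0],[0,0,-0.93],34],
  [[0,0,0],[0,0,-0.94],34],
  [[0,0,0],[0,0,0],34],
])

```text
t: 28.05
eef_pos: [0.7311, 0.2455, 0.3955]
orientation: [-3.139, 0.001, 1.693]
ft_force: [-0.2, -0.6, 0.6]
gripper_width: 0.0338
finger_force: 0.0
```

Run:
```python
from m import *
st();s=optics.camera('side');rows([.7305,.2465,.3265],1.693,34,step=.02)
cv2.imwrite('pics/c11.png',cv2.resize(s[60:180,300:420],(500,500),interpolation=2))
```

```text
{'t': 28.05, 'eef_pos': [0.7311, 0.2455, 0.3955], 'orientation': [-3.1386, 0.0005, 1.6933], 'ft_force': [-0.1509, -0.5951, 0.6027], 'gripper_width': 0.0338, 'finger_force': 0.0}
t 28.1 n 4 end [0.7305 0.2464 0.3265] [-3.141 -0.     1.693]
[[[0.01,-0.0,0.58],[-0.01,0.0,-0.01],34],[[0.01,-0.0,0.58],[-0.01,0.0,-0.0],34],[[0.01,-0.01,0.57],[-0.0,0.0,-0.01],34],[[0.0,0.0,0.58],[-0.01,0.01,-0.01],34]]
```

View pics/c11.png

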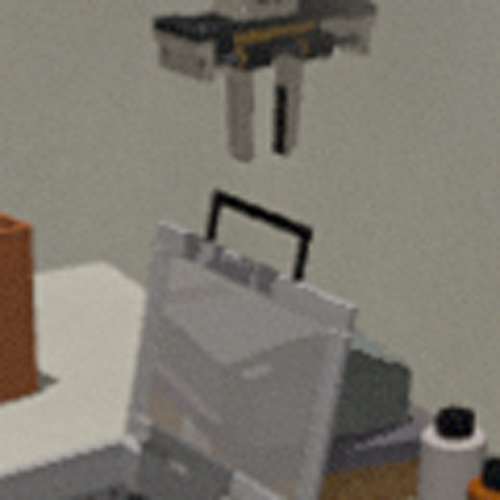

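The fingers at (240,155) and (285,150) straddle the bar's middle at (262,213). Lower and grip.

Call:
jog_arm([
  [[0.01,0,0.58],[0,0,0],34],
  [[0.01,0,0.58],[0,0,0],34],
  [[0.01,0,0.57],[0,0,0],34],
  [[0,0,0.52],[0,0,0],34],
  [[0,0,0],[0,0,0],34],
])

```text
t: 28.6
eef_pos: [0.7296, 0.2464, 0.3261]
orientation: [-3.135, 0.001, 1.69]
ft_force: [-0.1, -0.5, -0.3]
gripper_width: 0.034
finger_force: 0.0
```

Call:
jog_arm([
  [[0,0,0],[0,0,0],0],
  [[0,0,0],[0,0,0],0],
  [[0,0,0],[0,0,0],0],
  [[0,0,0],[0,0,0],0],
], grip_force=20)

```text
t: 29.0
eef_pos: [0.7306, 0.247, 0.332]
orientation: [3.14, -0.0, 1.693]
ft_force: [-2.0, 0.2, 3.4]
gripper_width: 0.0112
finger_force: 20.0
```

Call:
jog_arm([
  [[0,-0.49,-0.1],[0,0,0],0],
  [[0,-0.49,-0.07],[0,0,0],0],
  [[0,-0.5,-0.04],[0,0,0],0],
  [[0,-0.49,-0.01],[0,0,0],0],
  [[0,-0.5,0.01],[0,0,0],0],
])

```text
t: 29.5
eef_pos: [0.6576, 0.2376, 0.3387]
orientation: [3.137, 0.0, 1.692]
ft_force: [3.8, -0.5, 2.6]
gripper_width: 0.0113
finger_force: 20.0
```

Call:
jog_arm([
  [[0,-0.5,0.05],[0,0,0],0],
  [[0,-0.49,0.07],[0,0,0],0],
  [[0,-0.49,0.11],[0,0,0],0],
  [[0,-0.48,0.13],[0,0,0],0],
  [[0,-0.47,0.16],[0,0,0],0],
])

```text
t: 30.0
eef_pos: [0.5853, 0.2288, 0.3234]
orientation: [3.137, -0.0, 1.692]
ft_force: [3.3, -0.4, 2.6]
gripper_width: 0.011
finger_force: 20.0
```

Call:
jog_arm([
  [[0,-0.46,0.18],[0,0,0],0],
  [[0,-0.45,0.22],[0,0,0],0],
  [[0,-0.44,0.23],[0,0,0],0],
  [[0,-0.42,0.27],[0,0,0],0],
  [[0,-0.4,0.29],[0,0,0],0],
])

```text
t: 30.5
eef_pos: [0.5206, 0.2211, 0.2874]
orientation: [3.137, -0.0, 1.692]
ft_force: [3.2, -0.5, 0.4]
gripper_width: 0.0112
finger_force: 20.0
```

Call:
jog_arm([
  [[0,-0.39,0.31],[0,0,0],0],
  [[0,-0.37,0.33],[0,0,0],0],
  [[0,-0.35,0.35],[0,0,0],0],
  [[0,-0.33,0.38],[0,0,0],0],
  [[0,-0.31,0.39],[0,0,0],0],
])

```text
t: 31.0
eef_pos: [0.4686, 0.215, 0.2342]
orientation: [3.137, -0.001, 1.693]
ft_force: [3.1, -0.0, 0.4]
gripper_width: 0.0112
finger_force: 20.0
```

Call:
jog_arm([
  [[0,-0.28,0.41],[0,0,0],0],
  [[0,-0.26,0.42],[0,0,0],0],
  [[0,-0.23,0.44],[0,0,0],0],
  [[0,-0.21,0.46],[0,0,0],0],
])

```text
t: 31.4
eef_pos: [0.4395, 0.2116, 0.1822]
orientation: [3.138, -0.001, 1.693]
ft_force: [3.1, 0.9, 1.2]
gripper_width: 0.0111
finger_force: 20.0
```

Call:
jog_arm([
  [[0,-0.18,0.46],[0,0,0],0],
  [[0,-0.15,0.47],[0,0,0],0],
  [[0,-0.13,0.49],[0,0,0],0],
  [[0,-0.06,0.32],[0,0,0],0],
  [[0,-0.04,0.25],[0,0,0],0],
  [[0,-0.03,0.2],[0,0,0],0],
  [[0,0,0],[0,0,0],0],
])

```text
t: 32.1
eef_pos: [0.4212, 0.2093, 0.1142]
orientation: [3.141, -0.001, 1.693]
ft_force: [7.6, 5.5, -7.2]
gripper_width: 0.0111
finger_force: 20.0
```

Call:
jog_arm([
  [[0,-0.02,0.15],[0,0,0],0],
  [[0,-0.02,0.15],[0,0,0],0],
  [[0,-0.01,0.15],[0,0,0],0],
  [[0,-0.01,0.1],[0,0,0],0],
  [[0,0,0.1],[0,0,0],0],
  [[0,0,0],[0,0,0],0],
])

```text
t: 32.7
eef_pos: [0.4195, 0.2091, 0.0954]
orientation: [3.141, -0.001, 1.693]
ft_force: [6.8, 5.3, -4.5]
gripper_width: 0.0111
finger_force: 20.0
```

Call:
jog_arm([
  [[0,0,0.1],[0,0,0],0],
  [[0,0,0.1],[0,0,0],0],
  [[0,0,0.05],[0,0,0],0],
  [[0,0,0],[0,0,0],0],
])

```text
t: 33.1
eef_pos: [0.4194, 0.209, 0.0881]
orientation: [3.141, -0.0, 1.693]
ft_force: [3.6, 4.3, 0.6]
gripper_width: 0.011
finger_force: 20.0
```

Call:
jog_arm([
  [[0,0,0.07],[0,0,0],0],
  [[0,0,0.07],[0,0,0],0],
  [[0,0,0],[0,0,0],0],
])

```text
t: 33.4
eef_pos: [0.4194, 0.209, 0.0859]
orientation: [3.141, -0.0, 1.693]
ft_force: [-5.6, 0.5, 22.0]
gripper_width: 0.0113
finger_force: 20.0
```

Call:
jog_arm([
  [[0,0,0.03],[0,0,0],0],
  [[0,0,0],[0,0,0],0],
  [[0,0,-0.05],[0,0,0],30],
  [[0,0,0],[0,0,0],30],
  [[0,0,0],[0,0,0],30],
  [[0,0,-0.5],[0,0,0],30],
  [[0,0,-0.8],[0,0,0],30],
  [[0,0,-1],[0,0,0],30],
  [[0,0,-1],[0,0,0],30],
  [[0,0,-1],[0,0,0],30],
])

```text
t: 34.4
eef_pos: [0.4184, 0.2084, 0.2138]
orientation: [-3.139, 0.001, 1.693]
ft_force: [0.8, 0.5, -0.3]
gripper_width: 0.0299
finger_force: 0.0
```

Run:
```python
from m import *
st();s=optics.camera('side');cv2.imwrite('pics/s12.png',s)
cv2.imwrite('pics/c12.png',cv2.resize(s[160:240,275:385],(800,582),interpolation=2))
print(proj('side',[W(.107-.256,.068+e,.081) for e in(.06,-.06)]))
# selector: refine centre; knob axis world
print(W(.03,-.145,.106),W(-.062,-.145,.119))
rows(W(.03,-.145,.16),.122+.2618,30,way=[W(-.02,-.05,.22)],step=.03)
```

```text
{'t': 34.4, 'eef_pos': [0.4184, 0.2084, 0.2138], 'orientation': [-3.1394, 0.0007, 1.6927], 'ft_force': [0.7664, 0.5376, -0.3488], 'gripper_width': 0.0299, 'finger_force': 0.0}
[[283.8523 185.9855]
 [299.7977 198.7395]]
[0.6228 0.0208 0.106 ] [0.5315 0.0096 0.119 ]
t 34.45 n 18 end [0.6228 0.0207 0.1601] [-3.141 -0.     0.384]
[[[-0.65,0.71,0.0],[0.0,-0.0,0.91],30],[[-0.59,0.75,0.0],[0.0,-0.01,0.91],30],[[-0.54,0.8,0.0],[0.01,0.0,0.91],30],[[-0.48,0.83,0.01],[0.0,-0.0,0.91],30],[[-0.42,0.87,-0.0],[0.0,-0.01,0.9],30],[[-0.35,0.89,-0.0],[0.01,0.0,0.91],30],[[-0.44,0.57,0.4],[-0.0,-0.0,0.91],30],[[-0.39,0.6,0.4],[0.0,-0.0,0.91],30],[[-0.34,0.62,0.4],[0.0,-0.01,0.91],30],[[-0.3,0.65,0.4],[0.01,-0.0,0.91],30],[[-0.26,0.67,0.4],[-0.0,-0.0,0.91],30],[[0.0,-0.0,0.0],[0.0,-0.01,0.91],30]]
[[[0.0,-0.0,0.0],[0.0,0.0,0.91],30],[[0.0,-0.0,0.0],[0.01,-0.0,0.91],30],[[0.0,-0.0,0.0],[-0.0,-0.0,0.9],30],[[0.0,-0.0,0.0],[0.0,-0.01,0.91],30],[[0.0,-0.0,0.0],[0.0,-0.0,0.91],30],[[0.0,-0.0,0.0],[0.01,-0.0,0.91],30]]
```

View pics/c12.png

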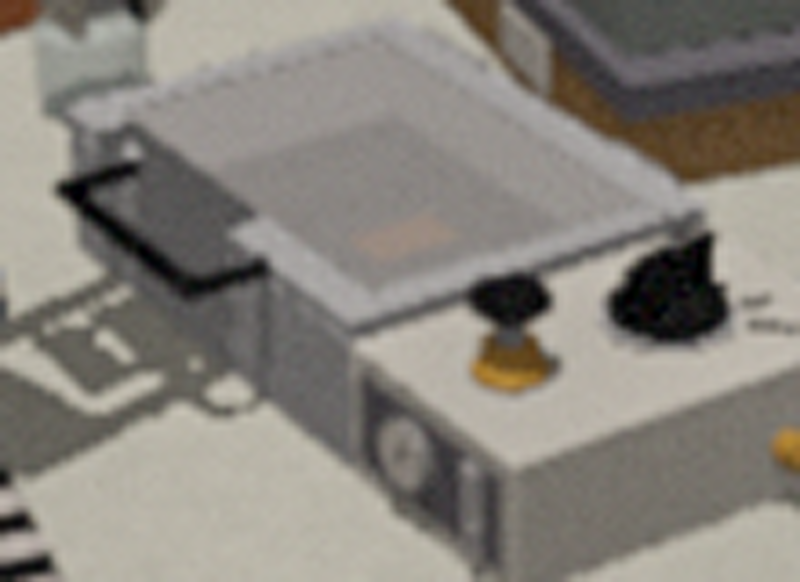

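The lid lies flat: bar ends at (283.9,186.1) and (301,199.9) match the predicted shut positions. I'll make sure with a light press on the bar, using closed fingertips.

Call:
jog_arm([
  [[0,0,0.5],[0,0,0],0],
  [[0,0,0.7],[0,0,0],0],
  [[0,0,0.8],[0,0,0],0],
  [[0,0,0.8],[0,0,0],0],
  [[0,0,0.5],[0,0,0],0],
  [[0,0,0.1],[0,0,0],0],
  [[0,0,0.05],[0,0,0],0],
  [[0,0,0],[0,0,0],0],
])

```text
t: 35.25
eef_pos: [0.4193, 0.2088, 0.1103]
orientation: [-3.142, 0.0, 1.693]
ft_force: [0.0, -0.1, -0.1]
gripper_width: 0.0004
finger_force: 0.0
```

Call:
jog_arm([
  [[0,0,0.05],[0,0,0],0],
  [[0,0,0.05],[0,0,0],0],
  [[0,0,0],[0,0,0],0],
])

```text
t: 35.55
eef_pos: [0.4194, 0.2089, 0.1075]
orientation: [3.141, -0.0, 1.693]
ft_force: [0.8, 0.4, 0.3]
gripper_width: 0.0006
finger_force: 0.0
```

Call:
jog_arm([
  [[0,0,0.05],[0,0,0],0],
  [[0,0,0],[0,0,0],0],
])

```text
t: 35.75
eef_pos: [0.4195, 0.2089, 0.106]
orientation: [3.141, -0.0, 1.693]
ft_force: [0.3, 0.5, 1.2]
gripper_width: 0.0002
finger_force: 0.4
```

Call:
jog_arm([
  [[0,0,0.03],[0,0,0],0],
  [[0,0,0],[0,0,0],0],
])

```text
t: 35.95
eef_pos: [0.4196, 0.209, 0.1058]
orientation: [3.141, -0.0, 1.693]
ft_force: [-3.7, -2.6, 8.7]
gripper_width: 0.0005
finger_force: 4.2
```

Call:
jog_arm([
  [[0,0,0.03],[0,0,0],0],
  [[0,0,0],[0,0,0],0],
])

```text
t: 36.15
eef_pos: [0.4196, 0.209, 0.1057]
orientation: [3.141, -0.0, 1.693]
ft_force: [-5.8, -2.5, 15.9]
gripper_width: -0.0
finger_force: 7.8
```

Call:
jog_arm([
  [[0,0,-0.5],[0,0,0],0],
  [[0,0,-0.9],[0,0,0],0],
  [[0,0,-1],[0,0,0],30],
  [[0,0,-1],[0,0,0],30],
  [[0,0,0],[0,0,0],30],
])

```text
t: 36.65
eef_pos: [0.4216, 0.2097, 0.2108]
orientation: [3.134, -0.002, 1.693]
ft_force: [0.5, 1.0, 0.9]
gripper_width: 0.0196
finger_force: 0.0
```

Run:
```python
from m import *
t=cv2.imread('pics/t10.png')
# white pointer line direction on the knob (top view): bright pixels inside the dark disc
c,b=big(t,t.max(2)<60,(305,145,345,172));print('knob',c,plane('top',[c],.09))
yy,xx=np.mgrid[:400,:640];m=(np.hypot(xx-c[0],yy-c[1])<8)&(t.max(2)>70)
print(np.c_[xx[m],yy[m],t.max(2)[m]].tolist())
rows(W(.03,-.145,.17),.122+.2618,30,way=[W(-.02,-.05,.21)],step=.03)
```

```text
knob [323.25   160.6771] [[0.6233 0.0217 0.09  ]]
[[321, 154, 74], [321, 155, 77], [322, 155, 72], [322, 156, 118], [323, 156, 78], [322, 157, 120], [323, 157, 97], [316, 164, 73], [328, 167, 90]]
t 36.65 n 18 end [0.623  0.0208 0.17  ] [3.141 0.    0.384]
[[[-0.65,0.7,0.01],[0.0,-0.0,0.91],30],[[-0.6,0.75,0.01],[0.01,-0.01,0.91],30],[[-0.54,0.79,0.0],[0.0,-0.0,0.91],30],[[-0.48,0.83,0.01],[0.0,-0.01,0.91],30],[[-0.42,0.86,0.01],[0.01,-0.0,0.91],30],[[-0.36,0.89,0.01],[0.0,-0.01,0.9],30],[[-0.54,0.71,0.33],[0.0,-0.0,0.91],30],[[-0.49,0.75,0.34],[0.01,-0.01,0.91],30],[[-0.43,0.78,0.34],[0.0,-0.0,0.91],30],[[-0.37,0.81,0.33],[0.01,-0.0,0.91],30],[[-0.0,0.0,0.0],[-0.0,-0.01,0.91],30],[[-0.0,0.0,0.0],[0.0,-0.0,0.91],30]]
[[[-0.0,0.0,0.0],[0.01,-0.01,0.91],30],[[-0.0,0.0,0.0],[-0.0,-0.0,0.91],30],[[-0.0,0.0,0.0],[0.0,-0.01,0.91],30],[[-0.0,0.01,0.0],[0.01,-0.0,0.9],30],[[-0.0,-0.0,0.0],[0.0,-0.0,0.91],30],[[-0.0,-0.0,0.0],[0.0,-0.01,0.91],30]]
```

Call:
jog_arm([
  [[-0.65,0.7,0.01],[0,0,0.91],30],
  [[-0.6,0.75,0.01],[0,0,0.91],30],
  [[-0.54,0.79,0],[0,0,0.91],30],
  [[-0.48,0.83,0.01],[0,0,0.91],30],
  [[-0.42,0.86,0.01],[0,0,0.91],30],
  [[-0.36,0.89,0.01],[0,0,0.9],30],
  [[-0.54,0.71,0.33],[0,0,0.91],30],
  [[-0.49,0.75,0.34],[0,0,0.91],30],
  [[-0.43,0.78,0.34],[0,0,0.91],30],
  [[-0.37,0.81,0.33],[0,0,0.91],30],
  [[0,0,0],[0,0,0.91],30],
  [[0,0,0],[0,0,0.91],30],
])

```text
t: 37.85
eef_pos: [0.6196, 0.0191, 0.162]
orientation: [-3.139, 0.002, 0.815]
ft_force: [-0.3, 0.8, -0.1]
gripper_width: 0.0302
finger_force: 0.0
```

Call:
jog_arm([
  [[0,0,0],[0,0,0.91],30],
  [[0,0,0],[0,0,0.91],30],
  [[0,0,0],[0,0,0.91],30],
  [[0,0,0],[0,0,0.9],30],
  [[0,0,0],[0,0,0.91],30],
  [[0,0,0],[0,0,0.91],30],
  [[0,0,0],[0,0,0],30],
  [[0,0,0],[0,0,0],30],
])

```text
t: 38.65
eef_pos: [0.6199, 0.0201, 0.1634]
orientation: [-3.141, 0.001, 0.386]
ft_force: [0.2, 1.1, 0.2]
gripper_width: 0.0301
finger_force: 0.0
```

Run:
```python
from m import *
st();rows(W(.03,-.145,.108)+[.0003,.0004,0],.384,30,step=.018)
```

```text
{'t': 38.65, 'eef_pos': [0.6199, 0.0201, 0.1634], 'orientation': [-3.1412, 0.001, 0.3862], 'ft_force': [0.2015, 1.1317, 0.1634], 'gripper_width': 0.0301, 'finger_force': 0.0}
t 38.65 n 4 end [0.6233 0.0212 0.1079] [3.141 0.    0.384]
[[[0.03,0.0,0.46],[-0.0,0.0,0.01],30],[[0.03,0.0,0.46],[-0.0,0.01,0.0],30],[[0.03,0.0,0.46],[-0.0,-0.0,0.01],30],[[0.03,0.01,0.47],[-0.01,0.0,0.01],30]]
```

Call:
jog_arm([
  [[0.03,0,0.46],[0,0,0],30],
  [[0.03,0,0.46],[0,0,0.01],30],
  [[0.03,0,0.46],[0,0,0.01],30],
  [[0.03,0.01,0.46],[0,0,0],30],
  [[0,0,0],[0,0,0],30],
])

```text
t: 39.15
eef_pos: [0.6219, 0.0213, 0.1054]
orientation: [-3.14, 0.004, 0.383]
ft_force: [-0.9, -0.3, -0.2]
gripper_width: 0.0302
finger_force: 0.0
```

Call:
jog_arm([
  [[0,0,0],[0,0,0],4],
  [[0,0,0],[0,0,0],4],
  [[0,0,0],[0,0,0],4],
  [[0,0,0],[0,0,0],4],
], grip_force=25)

```text
t: 39.55
eef_pos: [0.6245, 0.0203, 0.1099]
orientation: [3.14, -0.001, 0.382]
ft_force: [2.6, -4.8, -1.2]
gripper_width: 0.014
finger_force: 25.0
```

Call:
jog_arm([
  [[0,0,0],[0,0,0.8],4],
  [[0,0,0],[0,0,0.8],4],
  [[0,0,0],[0,0,0.8],4],
  [[0,0,0],[0,0,0.8],4],
  [[0,0,0],[0,0,0.8],4],
  [[0,0,0],[0,0,0.8],4],
  [[0,0,0],[0,0,0.8],4],
  [[0,0,0],[0,0,0.8],4],
  [[0,0,0],[0,0,0.8],4],
  [[0,0,0],[0,0,0.8],4],
])

```text
t: 40.55
eef_pos: [0.6246, 0.0197, 0.1099]
orientation: [3.14, -0.003, -0.261]
ft_force: [2.8, -7.5, -2.2]
gripper_width: 0.014
finger_force: 25.0
```

Call:
jog_arm([
  [[0,0,0],[0,0,0.8],4],
  [[0,0,0],[0,0,0.8],4],
  [[0,0,0],[0,0,0.8],4],
  [[0,0,0],[0,0,0.8],4],
  [[0,0,0],[0,0,0.8],4],
  [[0,0,0],[0,0,0.8],4],
  [[0,0,0],[0,0,0.3],4],
  [[0,0,0],[0,0,0],4],
])

```text
t: 41.35
eef_pos: [0.6244, 0.0193, 0.1099]
orientation: [3.141, -0.003, -0.667]
ft_force: [1.3, -8.8, -0.9]
gripper_width: 0.0139
finger_force: 25.0
```

Turned 60°. I'll release, lift, and check the pointer together with the approach to the plunger.

Call:
jog_arm([
  [[0,0,0],[0,0,0],30],
  [[0,0,0],[0,0,0],30],
  [[0,0,0],[0,0,0],30],
  [[0,0,-0.5],[0,0,0],30],
  [[0,0,-0.8],[0,0,0],30],
  [[0,0,-0.7],[0,0,0],30],
  [[0,0,0],[0,0,0],30],
])

```text
t: 42.05
eef_pos: [0.6263, 0.0213, 0.1745]
orientation: [-3.137, -0.006, -0.665]
ft_force: [0.4, 0.6, 0.2]
gripper_width: 0.0302
finger_force: 0.0
```

Run:
```python
from m import *
st();rows([.533,.0105,.160],-.667,0,step=.02)
s=optics.camera('side');cv2.imwrite('pics/c13.png',cv2.resize(s[170:230,325:405],(640,480),interpolation=2))
```

```text
{'t': 42.05, 'eef_pos': [0.6263, 0.0213, 0.1745], 'orientation': [-3.1371, -0.006, -0.6653], 'ft_force': [0.3526, 0.5671, 0.2446], 'gripper_width': 0.0302, 'finger_force': 0.0}
t 42.05 n 5 end [0.5332 0.0106 0.16  ] [ 3.141  0.    -0.667]
[[[-0.45,0.44,0.09],[-0.01,-0.02,0.0],0],[[-0.44,0.44,0.09],[-0.01,-0.01,0.01],0],[[-0.44,0.44,0.1],[-0.01,-0.02,0.0],0],[[-0.45,0.44,0.09],[-0.01,-0.01,0.01],0],[[-0.44,0.44,0.1],[-0.02,-0.02,0.0],0]]
```

View pics/c13.png

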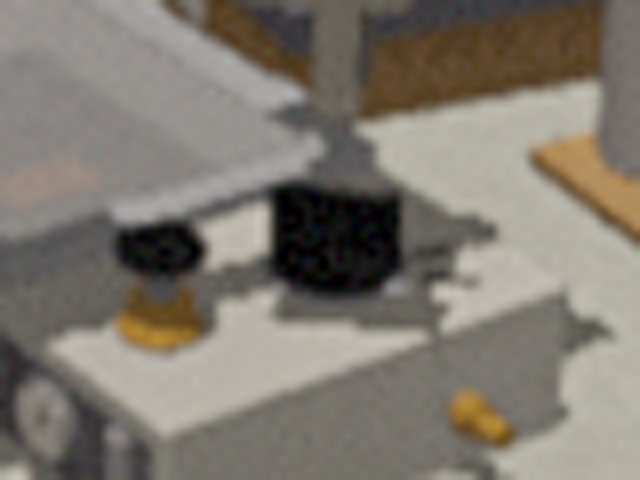

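The knob now stands broadside to the side camera at (335,240), consistent with three dots. Now to the vent at (160,245).

Call:
jog_arm([
  [[-0.45,0.44,0.09],[0,0,0],0],
  [[-0.44,0.44,0.09],[0,0,0],0],
  [[-0.44,0.44,0.1],[0,0,0],0],
  [[-0.45,0.44,0.09],[0,0,0],0],
  [[-0.44,0.44,0.1],[0,0,0],0],
  [[0,0,0],[0,0,0],0],
  [[0,0,0],[0,0,0],0],
])

```text
t: 42.8
eef_pos: [0.5305, 0.0105, 0.1545]
orientation: [3.141, 0.0, -0.666]
ft_force: [0.4, 0.9, -0.7]
gripper_width: 0.0009
finger_force: 0.0
```

Run:
```python
from m import *
st();t=optics.camera('top');rows([.533,.0105,.142],-.667,0)
c,b=big(t,t.max(2)<60,(305,145,345,172));print(c)
cv2.imwrite('pics/t14.png',t)
yy,xx=np.mgrid[:400,:640];m=(np.hypot(xx-323.3,yy-160.7)<8)&(t.max(2)>70);print(np.c_[xx[m],yy[m],t.max(2)[m]].tolist()[:20])
```

```text
{'t': 42.8, 'eef_pos': [0.5305, 0.0105, 0.1545], 'orientation': [3.1415, 0.0004, -0.6657], 'ft_force': [0.3794, 0.937, -0.7181], 'gripper_width': 0.0009, 'finger_force': 0.0}
t 42.85 n 1 end [0.5329 0.0105 0.142 ] [-3.141 -0.    -0.667]
[[[0.05,-0.04,0.43],[-0.0,-0.0,0.02],0]]
[310.  149.5]
[[322, 153, 89], [323, 153, 87], [324, 153, 90], [325, 153, 88], [319, 154, 100], [320, 154, 105], [321, 154, 101], [322, 154, 100], [323, 154, 100], [324, 154, 98], [325, 154, 100], [326, 154, 102], [327, 154, 99], [318, 155, 106], [319, 155, 105], [320, 155, 106], [321, 155, 110], [322, 155, 105], [323, 155, 104], [324, 155, 105]]
```

Call:
jog_arm([
  [[0.05,-0.04,0.3],[0,0,0],0],
  [[0,0,0.3],[0,0,0],0],
  [[0,0,0.15],[0,0,0],0],
  [[0,0,0.1],[0,0,0],0],
  [[0,0,0],[0,0,0],0],
])

```text
t: 43.35
eef_pos: [0.5332, 0.0104, 0.1296]
orientation: [-3.141, -0.001, -0.666]
ft_force: [0.6, -0.7, 6.4]
gripper_width: 0.0007
finger_force: 3.4
```

Call:
jog_arm([
  [[0,0,0.05],[0,0,0],0],
  [[0,0,0.05],[0,0,0],0],
  [[0,0,0],[0,0,0],0],
])

```text
t: 43.65
eef_pos: [0.5333, 0.0104, 0.1271]
orientation: [-3.141, -0.001, -0.666]
ft_force: [-1.2, -0.4, 8.5]
gripper_width: 0.0006
finger_force: 4.0
```

Call:
jog_arm([
  [[0,0,0.05],[0,0,0],0],
  [[0,0,0.03],[0,0,0],0],
  [[0,0,0],[0,0,0],0],
])

```text
t: 43.95
eef_pos: [0.5334, 0.0104, 0.126]
orientation: [-3.141, -0.001, -0.665]
ft_force: [-5.1, 0.5, 17.0]
gripper_width: 0.0005
finger_force: 8.2
```

At the stop (z stays, force rises to 17 N). Hold for more than 2 s.

Call:
jog_arm([
  [[0,0,0.02],[0,0,0],0],
  [[0,0,0],[0,0,0],0],
  [[0,0,0],[0,0,0],0],
  [[0,0,0],[0,0,0],0],
  [[0,0,0],[0,0,0],0],
  [[0,0,0],[0,0,0],0],
  [[0,0,0],[0,0,0],0],
  [[0,0,0],[0,0,0],0],
  [[0,0,0],[0,0,0],0],
  [[0,0,0],[0,0,0],0],
  [[0,0,0],[0,0,0],0],
  [[0,0,0],[0,0,0],0],
])

```text
t: 45.15
eef_pos: [0.5335, 0.0104, 0.1259]
orientation: [-3.141, -0.002, -0.665]
ft_force: [-7.2, 1.1, 20.9]
gripper_width: 0.0006
finger_force: 10.3
```

Call:
jog_arm([
  [[0,0,0],[0,0,0],0],
  [[0,0,0],[0,0,0],0],
  [[0,0,0],[0,0,0],0],
  [[0,0,0],[0,0,0],0],
  [[0,0,0],[0,0,0],0],
  [[0,0,0],[0,0,0],0],
  [[0,0,0],[0,0,0],0],
  [[0,0,0],[0,0,0],0],
  [[0,0,0],[0,0,0],0],
  [[0,0,0],[0,0,0],0],
  [[0,0,0],[0,0,0],0],
  [[0,0,0],[0,0,0],0],
])

```text
t: 46.35
eef_pos: [0.5335, 0.0104, 0.126]
orientation: [-3.14, -0.002, -0.665]
ft_force: [-7.0, 0.4, 20.7]
gripper_width: 0.0002
finger_force: 10.3
```

Call:
jog_arm([
  [[0,0,-0.3],[0,0,0],0],
  [[0,0,-0.4],[0,0,0],0],
  [[0,0,-0.6],[0,0,0],0],
  [[0,0,-0.6],[0,0,0],0],
  [[0,0,0],[0,0,0],30],
  [[0,0,0],[0,0,0],30],
  [[0,0,0],[0,0,0],30],
])

```text
t: 47.05
eef_pos: [0.5316, 0.0105, 0.1789]
orientation: [3.14, 0.002, -0.666]
ft_force: [0.5, 0.5, -1.2]
gripper_width: 0.0197
finger_force: 0.0
```

Run:
```python
from m import *
st();rows([.6238,.0207,.172],-.664,30,step=.02)
```

```text
{'t': 47.05, 'eef_pos': [0.5316, 0.0105, 0.1789], 'orientation': [3.1403, 0.0019, -0.6656], 'ft_force': [0.5014, 0.5255, -1.1804], 'gripper_width': 0.0197, 'finger_force': 0.0}
t 47.05 n 5 end [0.6238 0.0205 0.1721] [-3.141  0.    -0.664]
[[[0.44,-0.43,0.04],[0.0,0.0,-0.0],30],[[0.44,-0.44,0.05],[0.01,0.01,-0.01],30],[[0.44,-0.43,0.04],[-0.0,0.0,-0.0],30],[[0.45,-0.43,0.05],[0.0,0.01,-0.01],30],[[0.44,-0.43,0.04],[0.01,0.0,-0.0],30]]
```

Call:
jog_arm([
  [[0.44,-0.43,0.04],[0,0,0],30],
  [[0.44,-0.44,0.05],[0,0,0],30],
  [[0.44,-0.43,0.04],[0,0,0],30],
  [[0.45,-0.43,0.05],[0,0,0],30],
  [[0.44,-0.43,0.04],[0,0,0],30],
  [[0,0,0],[0,0,0],30],
  [[0,0,0],[0,0,0],30],
  [[0,0,0],[0,0,0],30],
])

```text
t: 47.85
eef_pos: [0.6236, 0.0204, 0.1731]
orientation: [3.141, 0.001, -0.666]
ft_force: [0.2, 0.1, -1.0]
gripper_width: 0.0299
finger_force: 0.0
```

Run:
```python
from m import *
st();rows([.6238,.0207,.109],-.664,30,step=.018)
```

```text
{'t': 47.85, 'eef_pos': [0.6236, 0.0204, 0.1731], 'orientation': [3.1406, 0.0012, -0.6656], 'ft_force': [0.2287, 0.1009, -0.9928], 'gripper_width': 0.0299, 'finger_force': 0.0}
t 47.85 n 4 end [0.6237 0.0206 0.1089] [ 3.141 -0.    -0.664]
[[[0.0,-0.0,0.53],[0.0,0.0,-0.01],30],[[0.0,-0.01,0.54],[0.01,0.01,-0.0],30],[[0.0,-0.0,0.53],[-0.0,0.0,-0.01],30],[[0.0,-0.0,0.54],[0.0,0.01,-0.0],30]]
```

Call:
jog_arm([
  [[0,0,0.53],[0,0,0],30],
  [[0,0,0.54],[0,0,0],30],
  [[0,0,0.53],[0,0,0],30],
  [[0,0,0.54],[0,0,0],30],
  [[0,0,0],[0,0,0],30],
])

```text
t: 48.35
eef_pos: [0.6224, 0.0205, 0.1056]
orientation: [3.139, 0.004, -0.666]
ft_force: [-0.7, 0.0, 0.2]
gripper_width: 0.0304
finger_force: 0.0
```

Call:
jog_arm([
  [[0,0,0],[0,0,0],4],
  [[0,0,0],[0,0,0],4],
  [[0,0,0],[0,0,0],4],
  [[0,0,0],[0,0,0],4],
])

```text
t: 48.75
eef_pos: [0.6244, 0.0193, 0.1104]
orientation: [3.14, -0.001, -0.666]
ft_force: [-4.4, -4.7, 1.6]
gripper_width: 0.0139
finger_force: 25.0
```

Call:
jog_arm([
  [[0,0,0],[0,0,-0.8],4],
  [[0,0,0],[0,0,-0.8],4],
  [[0,0,0],[0,0,-0.8],4],
  [[0,0,0],[0,0,-0.8],4],
  [[0,0,0],[0,0,-0.8],4],
  [[0,0,0],[0,0,-0.8],4],
  [[0,0,0],[0,0,-0.8],4],
  [[0,0,0],[0,0,-0.8],4],
  [[0,0,0],[0,0,-0.8],4],
  [[0,0,0],[0,0,-0.8],4],
])

```text
t: 49.75
eef_pos: [0.6245, 0.0198, 0.1105]
orientation: [3.141, 0.0, -0.023]
ft_force: [-3.6, -2.5, 1.7]
gripper_width: 0.0136
finger_force: 25.0
```

Call:
jog_arm([
  [[0,0,0],[0,0,-0.8],4],
  [[0,0,0],[0,0,-0.8],4],
  [[0,0,0],[0,0,-0.8],4],
  [[0,0,0],[0,0,-0.8],4],
  [[0,0,0],[0,0,-0.8],4],
  [[0,0,0],[0,0,-0.8],4],
  [[0,0,0],[0,0,-0.3],4],
  [[0,0,0],[0,0,0],4],
])

```text
t: 50.55
eef_pos: [0.6245, 0.0201, 0.1104]
orientation: [3.141, 0.0, 0.382]
ft_force: [-5.2, -2.0, 4.1]
gripper_width: 0.014
finger_force: 25.0
```

Release, lift, withdraw to the robot's side and check numerically.

Call:
jog_arm([
  [[0,0,0],[0,0,0],30],
  [[0,0,0],[0,0,0],30],
  [[0,0,0],[0,0,0],30],
  [[0,0,-0.5],[0,0,0],30],
  [[0,0,-0.8],[0,0,0],30],
  [[0,0,-1],[0,0,0],30],
  [[0,0,-1],[0,0,0],30],
  [[0,0,-1],[0,0,0],30],
  [[0,0,-1],[0,0,0],30],
  [[-0.9,0,-0.3],[0,0,0],30],
])

```text
t: 51.55
eef_pos: [0.6022, 0.011, 0.2831]
orientation: [3.139, -0.007, 0.383]
ft_force: [0.4, -0.2, 0.8]
gripper_width: 0.0301
finger_force: 0.0
```

Call:
jog_arm([
  [[-0.9,0.5,0],[0,0,0],30],
  [[-0.9,0.5,0],[0,0,0],30],
  [[-0.9,0.5,0],[0,0,0],30],
  [[-0.9,0.5,0],[0,0,0],30],
  [[-0.7,0.7,0],[0,0,0],30],
  [[-0.5,0.9,0],[0,0,0],30],
  [[0,0.9,0],[0,0,0],30],
  [[0,0.9,0],[0,0,0],30],
  [[0,0.9,0],[0,0,0],30],
  [[0,0.9,0],[0,0,0],30],
  [[0,0,0],[0,0,0],30],
  [[0,0,0],[0,0,0],30],
])

```text
t: 52.75
eef_pos: [0.5465, -0.2439, 0.2783]
orientation: [-3.142, -0.0, 0.381]
ft_force: [-0.0, 0.3, -0.6]
gripper_width: 0.0304
finger_force: 0.0
```

Run:
```python
from m import *
st();t=optics.camera('top');s=optics.camera('side');cv2.imwrite('pics/t15.png',t);t0=cv2.imread('pics/top0.png');s0=cv2.imread('pics/side0.png')
yy,xx=np.mgrid[:400,:640]
for im in(t0,t):
    m=(np.hypot(xx-323.3,yy-160.7)<7)&(im.max(2)>70);print(np.c_[xx[m],yy[m],im.max(2)[m]].tolist())
    print('vent',big(im,im.max(2)<60,(315,174,345,196))[0])
    H=cv2.cvtColor(im,cv2.COLOR_BGR2HSV);print('label',big(im,(H[...,0]<18)&(H[...,1]>40)&(H[...,2]>80),(235,155,300,205))[0])
for im in(s0,s): print('side vent/knob',big(im,im.max(2)<60,(357,190,380,210))[0], 'bar',big(im,im.max(2)<50,(280,165,312,210)))
# bystanders: change outside chamber/arm
for n,a,b,R in(('top',t0,t,[(375,140,458,170),(405,250,440,285),(345,222,364,242),(225,222,260,255),(172,175,200,240)]),):
    for x0,y0,x1,y1 in R: print((x0,y0),cv2.absdiff(a,b)[y0:y1,x0:x1].mean().round(2))
```

```text
{'t': 52.75, 'eef_pos': [0.5465, -0.2439, 0.2783], 'orientation': [-3.1415, -0.0003, 0.3814], 'ft_force': [-0.0181, 0.3355, -0.5767], 'gripper_width': 0.0304, 'finger_force': 0.0}
[[321, 155, 73], [322, 155, 74], [322, 156, 117], [323, 156, 74], [322, 157, 122], [323, 157, 89]]
vent [326.2967 184.6264]
label [294. 204.]
[[322, 156, 93], [322, 157, 95], [323, 157, 79]]
vent [326.2967 184.6264]
label [275.4583 176.65  ]
side vent/knob [367.0314 200.0189] bar (array([298.0703, 184.375 ]), ((297.7778625488281, 183.42291259765625), (32.65235900878906, 8.061755180358887), 35.83765411376953))
side vent/knob [366.9937 200.    ] bar (array([294.7841, 192.3068]), ((296.5600280761719, 191.57533264160156), (27.942705154418945, 9.298660278320312), 37.40536117553711))
(375, 140) 41.69
(405, 250) 6.43
(345, 222) 18.94
(225, 222) 2.44
(172, 175) 3.54
```

```bash
python3 -c "
from workcell import env
print(env.job_done())"
```

```text
the job is handed in; nothing more can be done
None
```

The job is handed in: tin and key (the only finds on the pad) lie side by side on the shelf, the lid is shut, the vent was held at its stop for over 2 s with the selector turned to flush, and the selector is back at one dot; the flush setting (known from the 60° turn), the key's position after the lid closed and the ink bottle, pen case and loupe at the end were not confirmed by camera.

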